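# Pack the decorated eggs into the latched carry case

### The arm

A 6-joint arm with a two-finger parallel gripper is mounted at the origin on the work surface. World frame = base frame: x ahead of the robot, y to its left, z up, the work surface at z = 0. Lengths are in m, angles in rad, forces in N, time in s.
With the tool pointing down it reaches from about 0.35 to 0.85 m from the base axis. Payload 8.1 kg.
Tool frame: the origin (TCP) lies on the centre line of the jaws, within the pads' length; the fingertips stand 17 mm ahead of it and the grasp point (between the pads) lies 2 mm behind it; z points along the fingers, y is the line along which they close (so a half turn about z gives the same grasp; the last joint's range is limited). The gripper opens to 93 mm and grips with 3 to 60 N. Pads are 15 mm wide; open, the fingers measure 128 mm over their backs; the gripper's body (75 mm by 188 mm) begins 65 mm behind the grasp point.
Start: joints at [-0.085, 0.13, 1.488, -0, 1.523, -0.085], TCP at [0.6, 0, 0.21] pointing down, gripper open.
Joint ranges: [-2.96, 2.96], [-0.89, 2.26], [0.02, 2.5], [-1.34, 4.48], [0, 2.73], [-2.66, 2.66]. Speed limits (rad/s): [2.39, 2.39, 2.79, 3.14, 3.14, 3.14].

### API

Orientations are given as a rotation vector (axis times angle).
In Python, from plant import telemetry, viewer, order gives the robot as it stands.
- The arm moves only by the tool send_rows, never from a script. Its argument "plan" is a list that holds one entry, the list of rows, each a list of 5 numbers: the closure, from -1 (fully open) to 1 (shut), then the shift along the world's x, y, z normalised to -1 to 1, where 1 is 0.2 m, then the turn about the world's z normalised to -1 to 1, where 1 is 60 degrees. A call has 1 to 20 rows; each row is the pose to reach, as a shift and turn from the pose commanded when the call began; what a row does not reach only later rows make up. A row lasts 1/12 s, in which the tool goes at most 41.7 mm and 7.16 degrees, less where a joint would pass 70% of its speed; a pose out of reach is approached as far as the arm can. A call with a number of a shift or a turn outside -1 to 1 is refused whole. A call with a gripper value outside its range is refused whole. The fingers move at their own pace and stop on an object; "force" is the grip in N (left out, the last holds). Time passes only in rows, so rows that repeat a pose let the fingers close. It gives the time, the measured TCP pose, the force, the opening and the grip force at its end, in the units of the state.
- telemetry.read_state(): the state, without advancing time (a new reading comes with each control period).
- viewer.read_camera(name): name is "scene" or "side" or "wrist"; returns (picture, depth): 420x560x3 uint8, blue, green, red; 420x560 float32, m along the optical axis (not along the pixel's ray), 0 where there is no reading.
- viewer.calibration(name): a dict with "camera_matrix" (3x3 intrinsics, pixels), "extrinsics" (4x4, takes a point from camera to world coordinates); the wrist camera has in their place "hand_eye" (4x4, takes a point from camera to tool coordinates, whose origin is the TCP and whose axes are the flange's). Camera axes: x right, y up, looking along -z (the intrinsics and any distortion apply to the point x, -y, -z); pixel columns grow to the right and rows downward; lengths in m; the calibration is good to about 2 mm. A picture is of the moment at which its call begins: read the wrist's pose just before it. calibration takes no time and is no camera call.
- order.close_job(): hands the job in; it is judged then, once.
The state is a dict: "t": time; "q": joint angles; "dq": joint speeds; "joint_torque": joint torques, N m; "tool_pos": TCP position; "orientation": TCP orientation; "force": force on the tool from outside, world axes, zero at the start; "wrist_torque": the same for the moment, N m; "opening": finger opening in m; "gripper_force": force on a finger pad.
Only numpy, scipy, OpenCV 4.12 (cv2) and the standard library are available. Lean on these libraries where they do the work, as an engineer would, in place of code of your own. Each camera call takes 0.05 s, during which the arm holds its last target. There are 200 camera calls.

### The job

Pack the two painted eggs into the carry case. Swing the orange latch lever on the case's front outward and up; it is sprung and locks again if it springs back while the lid is down, so keep hold of it until the lid has started to rise, and raise the lid gently right up to its stop. Then set the eggs, wide end down and upright, into the two nests, one in each, without dropping or toppling them; leave the lid standing open and the matchbox and wax jar where they are.

Things in the scene. Friction and masses are not known exactly. Their poses are not given: they have to be found in the camera images.
- case: grey plastic carry case, fixed: body 170 (x) x 218 (y) x 85 mm high, 5 mm walls, blue lid 28 mm high on it. Origin: centre of the underside; z up. Its front with the latch faces its -x (to the robot's left), the lid hinge is at +x. Inside, at the rear (x -8 to 80 mm), a deck with two nests, top at z = 34 mm; then a partition at x = -11 (top z = 55 mm), then a shallow tray of styluses
- nest0 (a point): centre of the left nest (case +y): a round hole of 40 mm diameter through the deck, at the deck's top face (case frame 26, 46, 34 mm), axes as the case. An egg seated upright in it has its mid point 21 mm above this point
- nest1 (a point): the same for the right nest (case frame 26, -46, 34 mm). The nests are 92 mm apart; from a nest's centre to the inner face of the case's side wall is 58 mm
- lid_hinge (a point): middle of the lid's hinge line on the far top rim of the body (case frame 85, 0, 85 mm); the lid turns about the case's y
- lid_edge (a point): middle of the lid's front lower edge (lid shut: case frame -85, 0, 85 mm). With the lid at its stop it leans forward: this edge is then 44 mm in front of the hinge line and 164 mm above it, so an upright hand over the nests strikes the lid; lean the hand 20 to 35 degrees out to the case's front and come in under the lid from there
- lid (a joint): lid angle in rad: 0 shut, 1.31 fully open at its stop. Friction hinges hold it at any angle; raising it by the latch tab takes 2 to 5 N. It cannot rise while the latch's claw is under the catch on the body. A black carry handle lies folded on its top (case z up to 123 mm)
- latch_hinge (a point): pivot of the latch lever, on the lid's front (lid shut: case frame -97, 0, 100 mm), axis along the case's y; moves with the lid. On either side of the lever a guard rib (y = 21 to 27 mm off the middle) stands 14 mm proud of the front from z = 54 to 113 mm, in the way of an upright hand: at the tab it must lean 20 to 40 degrees out to the case's front
- latch_tab (a point): centre of the orange finger tab at the lever's lower free end: 30 mm wide (y), 9 mm thick, 36 mm long, flared outward 35 degrees; shut: case frame -109.5, 0, 36.5 mm, 65 mm from the pivot. Pinch it by its two sides, fingers closing along the case's y; the pads hold it stiffly, so turn the hand along with the lever and lid as far as you can
- latch (a joint): lever angle in rad: 0 hanging down and locked, growing as the tab swings outward and up; the claw is clear of the catch from 0.2; stop at 1.4, the tab then straight out from the lid. A spring returns it (0.6 N at the tab when shut, 2 N at the stop). Pull the tab up with the lever against its stop and the lid rises
- egg_red: wooden goose-size egg with red bands, 80 mm high, 58 mm across, 80 to 130 g, standing wide end down on a fixed black ring stand (52 mm across, 18 mm high, 40 mm bore). Origin: lowest point on its axis; z: its long axis, upwards
- egg_blue: the same kind of egg with blue bands on a like stand; either egg may stand on either stand
- egg_red_mid (a point): the red egg's middle, on its axis where it is widest, 29 mm above its lowest point (39 mm above the table on its stand)
- egg_blue_mid (a point): the blue egg's middle, likewise
- matchbox: large matchbox lying flat, 110 x 65 x 22 mm, loose; origin under its centre. Leave alone
- wax_jar: amber jar with a brass-coloured cap, 64 mm across, 85 mm high, loose; origin under its centre. Leave alone
- hotplate: brown double hot plate, off and cold, 460 (x) x 260 (y) x 77 mm, fixed; origin under its centre. Not used
Not all that is in view belongs to the job. What is shaped like the egg_blue but turquoise is not meant. Leave any pink look-alike of the egg_red alone.

How it is judged:
By the outcome, as a careful person would: the job done as asked, in the order asked, and still so for the second after the job is handed in, with the robot touching nothing.
It also fails if it takes over 72 s, if anything falls off the work surface, if the arm or the gripper's body presses on something with over 40 N, if the wrist force passes 120 N, or if a joint passes its speed limit or range.

## Working session

There is one attempt and no reset: what is moved stays moved. The work goes in short steps, Python scripts to look and compute and a tool call to move; the robot and the scene stay as the last step left them, time stands still between calls to the robot, and variables do not carry over. Pictures are saved under pics/ and viewed, at most 10 in all, crops included, and the job is handed in when it is done.

Besides the shell and the picture viewer there is one more tool, called after "Call:" as a command line: name --argument value ..., lists and objects as JSON in quotes. send_rows: Moves the arm, as the interface text tells. Scaled input: -1 to 1 covers 0.2 m each way for a shift and 60 degrees each way for a turn. Its arguments: {"type":"object","properties":{"plan":{"type":"array"},"force":{"type":"number"}},"required":["plan"]}

```bash
ls -la; mkdir -p pics
cat > h.py <<'E'
import numpy as np,cv2
from plant import telemetry,viewer,order
from scipy.spatial.transform import Rotation as R
def cam(name):
    s=telemetry.read_state(); p,d=viewer.read_camera(name); c=viewer.calibration(name)
    if 'extrinsics' in c: T=np.array(c['extrinsics'])
    else:
        W=np.eye(4); W[:3,:3]=R.from_rotvec(s['orientation']).as_matrix(); W[:3,3]=s['tool_pos']; T=W@np.array(c['hand_eye'])
    return p,d,np.array(c['camera_matrix']),T,c
def ray(K,T,u,v):
    r=T[:3,:3]@np.array([(u-K[0,2])/K[0,0],-(v-K[1,2])/K[1,1],-1]); return T[:3,3],r
def pt(K,T,d,u,v):
    o,r=ray(K,T,u,v); return o+r*d[int(v),int(u)]
def onz(K,T,u,v,z):
    o,r=ray(K,T,u,v); return o+r*(z-o[2])/r[2]
def proj(K,T,P):
    q=np.linalg.inv(T)@np.append(P,1); return K[0,0]*q[0]/-q[2]+K[0,2], -K[1,1]*q[1]/-q[2]*1+K[1,2]
def tri(rs):
    A=0;b=0
    for o,r in rs:
        r=r/np.linalg.norm(r);M=np.eye(3)-np.outer(r,r);A=A+M;b=b+M@o
    return np.linalg.solve(A,b)
E
python3 - <<'E'
from h import *
s=telemetry.read_state(); print(s)
ims=[]
for n in ['scene','side','wrist']:
    p,d,K,T,c=cam(n); np.savez(f'pics/{n}0.npz',p=p,d=d,K=K,T=T); cv2.imwrite(f'pics/{n}0.png',p); print(n,c)
E
```

```text
total 12
drwxr-xr-x  3 agent agent 4096 Nov 30 03:17 .
drwxr-xr-x 23 root  root  4096 Nov 30 03:17 ..
drwxr-xr-x  2 agent agent 4096 Nov 30 03:17 pics
{'t': 0.0, 'q': array([-8.53637632e-02,  1.31139477e-01,  1.48925636e+00, -1.21427679e-05,
        1.52301549e+00, -8.54144218e-02]), 'dq': array([ 0.00064291,  0.00072903,  0.00130391, -0.00017674,  0.00106549,
       -0.00093185]), 'joint_torque': array([-1.61290725e-03, -5.59853125e+01, -4.91755986e+01,  7.67333270e-02,
        3.59135563e-02, -2.97389461e-04]), 'tool_pos': array([5.99418992e-01, 8.91061829e-05, 2.09313011e-01]), 'orientation': array([-2.22040613e+00, -2.22051993e+00,  1.85415326e-03]), 'force': array([-0.31940144, -0.19112936,  0.06157924]), 'wrist_torque': array([ 0.01169262, -0.01257116,  0.00328635]), 'gripper_force': 0.0, 'opening': 0.09283979942945665}
scene {'camera_matrix': array([[492.882902  ,   0.        , 269.72852526],
       [  0.        , 492.882902  , 214.66198414],
       [  0.        ,   0.        ,   1.        ]]), 'extrinsics': array([[-0.89779052, -0.33839017,  0.28189407,  1.05336153],
       [
[... 447 characters left out ...]
54, -0.55669634,  0.7808272 ,  1.1422029 ],
       [ 0.02212635,  0.81023007,  0.58569417,  0.99706569],
       [ 0.        ,  0.        ,  0.        ,  1.        ]])}
wrist {'camera_matrix': array([[349.01861531,   0.        , 278.72342243],
       [  0.        , 349.01861531, 205.29960896],
       [  0.        ,   0.        ,   1.        ]]), 'hand_eye': array([[ 3.17438021e-04,  9.60528300e-01,  2.78182107e-01,
         7.67741291e-02],
       [ 9.99999694e-01, -1.06129016e-04, -7.74665213e-04,
        -2.72916764e-04],
       [-7.14564667e-04,  2.78182268e-01, -9.60528040e-01,
        -1.72601884e-01],
       [ 0.00000000e+00,  0.00000000e+00,  0.00000000e+00,
         1.00000000e+00]])}
```

View pics/scene0.png

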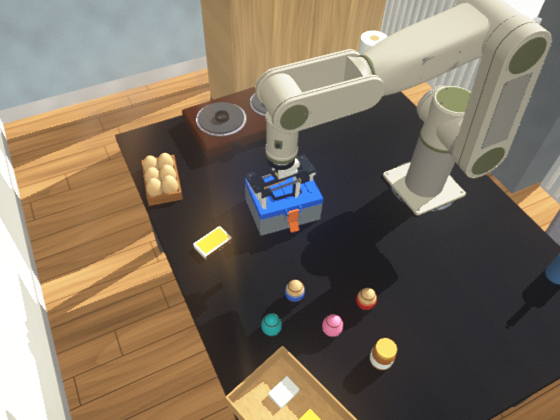

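View pics/side0.png

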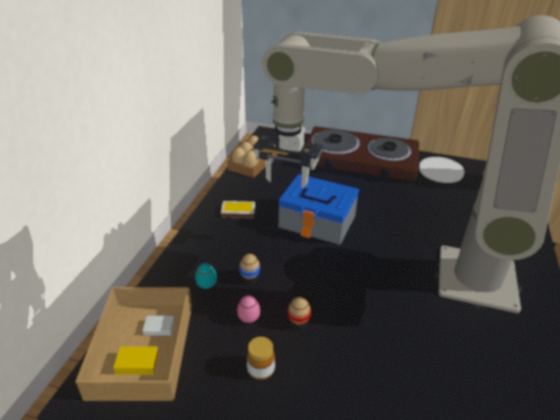

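The scene picture shows the case with its orange latch at (293,220), the gripper above it, the blue-banded egg at (295,290), the red-banded egg at (367,298), the pink decoy at (333,325), the turquoise decoy at (271,324), the jar at (384,352) and the matchbox at (212,241).

In the side picture, blue is at (250,265), red at (299,310), pink at (249,309), turquoise at (206,276) and the latch at (308,223).

Next I raise the hand out of the way. The rows can only turn about the world's z, so I also need to find out how to make the hand lean.

Call:
send_rows --plan '[[[-1,0,0,0.2,0],[-1,0,0,0.4,0],[-1,0,0,0.6,0],[-1,0,0.2,0.8,0],[-1,0,0.4,1,0],[-1,0,0.6,1,0],[-1,0,0.8,1,0],[-1,0,1,1,0],[-1,0,1,1,0],[-1,0,1,1,0]]]'

```text
t: 0.98
tool_pos: [0.5992, 0.2046, 0.4098]
orientation: [-2.215, -2.226, -0.0]
force: [0.2, -0.7, -1.3]
opening: 0.0927
gripper_force: 0.0
```

Run:
```python
from h import *
s=telemetry.read_state(); print(s['t'],s['q'],s['tool_pos'],s['orientation'])
for n in ['scene','side','wrist']:
    p,d,K,T,c=cam(n); np.savez(f'pics/{n}1.npz',p=p,d=d,K=K,T=T); cv2.imwrite(f'pics/{n}1.png',p)
a=np.load('pics/scene1.npz')['p'][150:390,180:420]
cv2.imwrite('pics/crop1.png',cv2.resize(a,(600,600),interpolation=cv2.INTER_CUBIC))
```

```text
0.9833 [2.47283212e-01 2.38913356e-01 1.00602119e+00 1.36647975e-03
 1.89735651e+00 2.42563909e-01] [0.59922292 0.20459508 0.40975844] [-2.21466963e+00 -2.22612068e+00 -1.05486250e-04]
```

View pics/crop1.png

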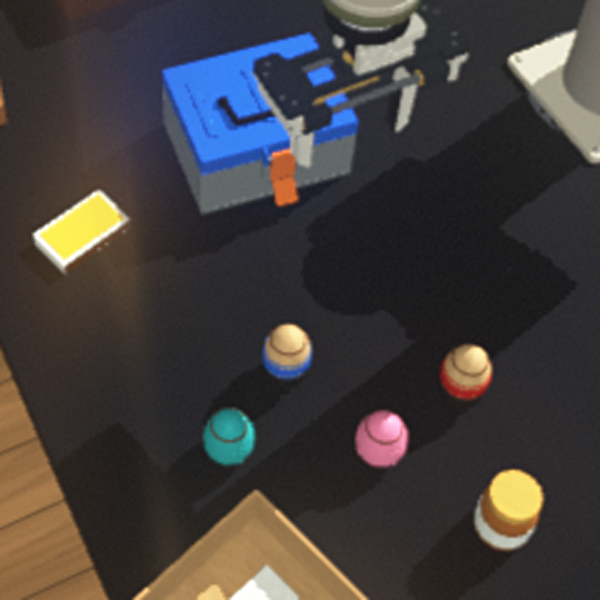

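View pics/wrist1.png

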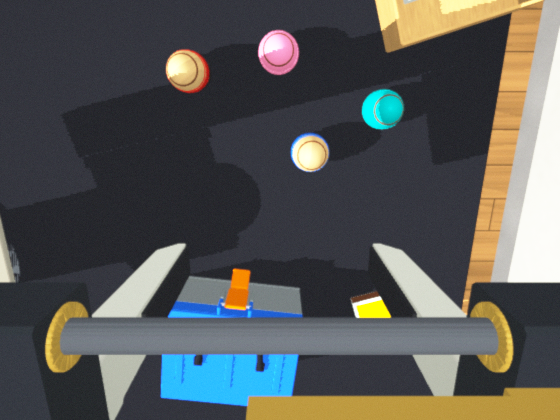

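The crop shows the latch at (285,178), the blue egg at (288,350), the red egg at (467,370), turquoise at (229,437) and pink at (381,438). In the wrist view, blue is at (310,153), red at (187,72), pink at (278,52), turquoise at (383,109) and the tab at (239,272). My choices are the wooden eggs with blue and red bands, not the solid-coloured ones.

Run:
```python
from h import *
def cloud(n,lo,hi,roi=None):
    z=np.load(f'pics/{n}.npz');p,d,K,T=[z[k] for k in 'pdKT']
    m=cv2.inRange(cv2.cvtColor(p,cv2.COLOR_BGR2HSV),lo,hi)
    m[d<=0]=0
    v,u=np.nonzero(m); D=d[v,u]
    c=np.stack([(u-K[0,2])/K[0,0]*D,-(v-K[1,2])/K[1,1]*D,-D],1)
    return c@T[:3,:3].T+T[:3,3],u,v,p,d,K,T
for n in ['scene1','wrist1','side0','side1']:
    P,u,v,*_=cloud(n,(105,150,60),(125,255,255))
    s=(P[:,2]>.1)&(P[:,2]<.13)&(abs(P[:,0]-.62)<.25)&(abs(P[:,1])<.2)
    Q=P[s]
    print(n,'lid n',len(Q),'z med',np.median(Q[:,2]), cv2.minAreaRect((Q[:,:2]*1000).astype(np.float32)))
    P,u,v,*_=cloud(n,(5,200,120),(14,255,255))
    s=(abs(P[:,0]-.62)<.12)&(P[:,1]>0)&(P[:,1]<.2)&(P[:,2]<.15)&(P[:,2]>0.01)
    Q=P[s]
    if len(Q): print('  orange n',len(Q),Q.mean(0),Q.min(0),Q.max(0))
    z=np.load(f'pics/{n}.npz');d,K,T=[z[k] for k in 'dKT']
# eggs: sphere-ish cloud: all points above table near the eggs
for n,pix in [('scene1',[(295,290),(367,298)]),('wrist1',[(310,153),(187,72)]),('side1',[(250,265),(299,310)])]:
    z=np.load(f'pics/{n}.npz');d,K,T=[z[k] for k in 'dKT']
    vv,uu=np.mgrid[0:420,0:560]
    c=np.stack([(uu-K[0,2])/K[0,0]*d,-(vv-K[1,2])/K[1,1]*d,-d],-1)@T[:3,:3].T+T[:3,3]
    for a in pix:
        w=c[a[1]-30:a[1]+31,a[0]-30:a[0]+31].reshape(-1,3); p0=pt(K,T,d,*a)
        w=w[(w[:,2]>.035)&(np.hypot(*(w[:,:2]-p0[:2]).T)<.05)]
        # fit: egg lower sphere r .029 approximated -> points z<.05 ; axis xy by circle fit w/ radius profile
        top=w[np.argmax(w[:,2])]
        print(n,a,'p',p0.round(4),'top',top.round(4),'n',len(w))
        from scipy.optimize import least_squares
        # prolate ellipsoid upper half: centre (x,y,zc) a=.029,b=.051
        f=lambda q:[*(np.sqrt(((w[:,0]-q[0])/.029)**2+((w[:,1]-q[1])/.029)**2+((w[:,2]-q[2])/np.where(w[:,2]>q[2],.051,.029))**2)-1)]
        r=least_squares(f,[p0[0],p0[1],.039],loss='soft_l1',f_scale=.05); print('   fit',r.x.round(4),np.sqrt(np.mean(r.fun**2)).round(3))
```

```text
scene1 lid n 1648 z med 0.11330683033588296 ((520.807861328125, -112.41584014892578), (176.8095245361328, 233.39401245117188), 88.83560943603516)
wrist1 lid n 798 z med 0.11004981489234186 ((519.6273193359375, -114.00900268554688), (182.00929260253906, 220.3721923828125), 85.82141876220703)
side0 lid n 2040 z med 0.11656999312583943 ((522.7244262695312, -115.0904541015625), (190.4228515625, 219.42892456054688), 82.99482727050781)
  orange n 1 [5.26626020e-01 2.63270259e-04 3.56076761e-02] [5.26626020e-01 2.63270259e-04 3.56076761e-02] [5.26626020e-01 2.63270259e-04 3.56076761e-02]
side1 lid n 2119 z med 0.1165257164016269 ((522.5131225585938, -115.1878433227539), (189.1920166015625, 220.4488983154297), 84.39476776123047)
  orange n 1 [0.53300275 0.00089968 0.03447534] [0.53300275 0.00089968 0.03447534] [0.53300275 0.00089968 0.03447534]
scene1 (295, 290) p [0.654  0.2224 0.0788] top [0.6494 0.2055 0.0954] n 320
   fit [0.6462 0.2059 0.0386] 0.056
scene1 (367, 298) p [0.4779 0.3367 0.0794] top [0.467  0.3212 0.093 ] n 336
   fit [0.4664 0.3227 0.0387] 0.055
wrist1 (310, 153) p [0.6438 0.2109 0.0871] top [0.6466 0.2055 0.089 ] n 1156
   fit [0.6468 0.206  0.0369] 0.013
wrist1 (187, 72) p [0.4768 0.3182 0.0849] top [0.4652 0.3228 0.0897] n 1453
   fit [0.4669 0.3226 0.0368] 0.015
side1 (250, 265) p [0.6376 0.2258 0.0753] top [0.6583 0.2092 0.093 ] n 374
   fit [0.6489 0.206  0.0408] 0.054
side1 (299, 310) p [0.4633 0.3412 0.0723] top [0.4669 0.3316 0.0944] n 451
   fit [0.4691 0.3223 0.041 ] 0.046
```

Egg middles agree in three views: blue at (0.647, 0.206, 0.039) and red at (0.467, 0.323, 0.039). The case centre is near (0.521, -0.113). Next I test whether a pose past the arm's reach makes the hand lean, since rows only carry a turn about z.

Call:
send_rows --plan '[[[-1,0.2,-0.2,0.2,0.11],[-1,0.4,-0.4,0.3,0.22],[-1,0.6,-0.6,0.4,0.33],[-1,0.8,-0.8,0.5,0.44],[-1,1,-1,0.6,0.55],[-1,1,-1,0.7,0.66],[-1,1,-1,0.7,0.77],[-1,1,-1,0.7,0.88],[-1,1,-1,0.7,1],[-1,1,-1,0.7,1],[-1,1,-1,0.7,1]]]'

```text
t: 2.05
tool_pos: [0.7414, -0.0023, 0.503]
orientation: [0.805, 3.003, 0.013]
force: [1.0, 0.4, -0.1]
opening: 0.0929
gripper_force: 0.0
```

Call:
send_rows --plan '[[[-1,0.2,0,0,0.1],[-1,0.4,0,0,0.2],[-1,0.6,0,0,0.3],[-1,0.7,0,0,0.4],[-1,0.8,0,0,0.5],[-1,0.8,0,0,0.5],[-1,0.8,0,0,0.5]]]'

```text
t: 2.63
tool_pos: [0.7986, 0.0014, 0.4409]
orientation: [0.01, 3.076, 0.027]
force: [0.3, 0.1, -0.1]
opening: 0.0927
gripper_force: 0.0
```

Run:
```python
from h import *
s=telemetry.read_state(); print(s['t'],s['q'],s['tool_pos'],R.from_rotvec(s['orientation']).as_matrix().round(3))
```

```text
2.6333 [-0.07304558  0.90757577  0.02450229  0.02631165  2.1457123  -1.62201801] [0.79864584 0.00143535 0.44091972] [[-0.998  0.006  0.065]
 [ 0.007  1.     0.017]
 [-0.065  0.018 -0.998]]
```

Call:
send_rows --plan '[[[-1,0,0,0,0],[-1,0,0,0,0],[-1,0,0,0,0],[-1,0,0,0,0]]]'

```text
t: 2.97
tool_pos: [0.7984, 0.0023, 0.4433]
orientation: [0.002, 3.073, 0.027]
force: [-0.4, 1.0, -0.1]
opening: 0.0929
gripper_force: 0.0
```

Run:
```python
from h import *
s=telemetry.read_state(); print(s['t'],s['q'],s['tool_pos'],R.from_rotvec(s['orientation']).as_matrix().round(4))
```

```text
2.9667 [-0.07205582  0.905694    0.02272482  0.0264608   2.14631238 -1.62614819] [0.79836688 0.00229087 0.44330274] [[-0.9977  0.001   0.0681]
 [ 0.0021  0.9998  0.0173]
 [-0.068   0.0174 -0.9975]]
```

Call:
send_rows --plan '[[[-1,1,0,0,0],[-1,1,0,0,0],[-1,1,0,0,0],[-1,1,0,0,0],[-1,1,0,0,0],[-1,1,0,0,0]]]'

```text
t: 3.47
tool_pos: [0.8522, 0.0029, 0.3779]
orientation: [0.001, 3.037, 0.027]
force: [-0.5, 0.3, -0.5]
opening: 0.0931
gripper_force: 0.0
```

Run:
```python
from h import *
s=telemetry.read_state(); print(s['t'],s['q'],s['tool_pos'],R.from_rotvec(s['orientation']).as_matrix().round(4))
```

```text
3.4667 [-0.06791796  0.98945855  0.02347407  0.02743895  2.02594544 -1.62457563] [0.85221909 0.00287613 0.3778707 ] [[-9.946e-01 -1.000e-04  1.038e-01]
 [ 1.700e-03  9.998e-01  1.760e-02]
 [-1.038e-01  1.770e-02 -9.944e-01]]
```

Call:
send_rows --plan '[[[-1,-0.2,0,0,0],[-1,-0.4,0,0,0],[-1,-0.6,0,0,0],[-1,-0.8,0,0,0],[-1,-0.8,0,0,0],[-1,-0.8,0,0,0]]]'

```text
t: 3.97
tool_pos: [0.6975, 0.0027, 0.3799]
orientation: [0.001, 3.035, 0.027]
force: [-0.2, 0.4, 1.4]
opening: 0.0931
gripper_force: 0.0
```

Run:
```python
from h import *
s=telemetry.read_state(); print(s['t'],s['q'],s['tool_pos'],R.from_rotvec(s['orientation']).as_matrix().round(4))
```

```text
3.9667 [-0.0841508   0.28879185  1.00607064  0.02672685  1.74161278 -1.64821627] [0.69750259 0.00274236 0.37991961] [[-9.943e-01 -1.000e-04  1.067e-01]
 [ 1.700e-03  9.998e-01  1.740e-02]
 [-1.067e-01  1.750e-02 -9.941e-01]]
```

The call's starting pose is rebased to the pose actually reached, so a lean of 6° from over-reaching has persisted. It can therefore be built up over several calls. I fit the arm's kinematics to see which over-reach leans it fastest.

```bash
cat > fk.py <<'E'
import numpy as np
from scipy.optimize import least_squares
D=np.array([[.1311,1.4893,1.5230,.5994,.2093],[.2389,1.0060,1.8974,.6332,.4098],[.9057,.0227,2.1463,.7984,.4433],[.9895,.0235,2.0259,.8522,.3779],[.2888,1.0061,1.7416,.6975,.3799],[.9076,.0245,2.1457,.7986,.4409]])
def fk(q,k):
    a,h,L2,L3,e,Lt=k; s=q[0]+q[1]; t=s+q[2]
    return np.array([a+L2*np.sin(q[0])+L3*np.sin(s)+e*np.cos(s)+Lt*np.sin(t),h+L2*np.cos(q[0])+L3*np.cos(s)-e*np.sin(s)+Lt*np.cos(t)]),np.pi-t
K=least_squares(lambda k:np.concatenate([fk(d[:3],k)[0]-d[3:] for d in D]+[1e-2*(np.array(k)-[0,.35,.5,.5,0,.25])]),[0,.35,.5,.5,0,.25]).x
lo=[-.89,.0225,0];hi=[2.26,2.5,2.73]
def ik(p,th,q0,w):
    f=lambda q:[*(fk(q,K)[0]-p),w*(fk(q,K)[1]-th)]
    return least_squares(f,np.clip(q0,np.array(lo)+1e-6,np.array(hi)-1e-6),bounds=(lo,hi)).x
E
python3 - <<'E'
from fk import *
print(K.round(3),[ (fk(d[:3],K)[0]-d[3:]).round(4) for d in D])
for w in [.3,.5,1,1.5]:
    q=ik(np.array([.9983,.4433]),.068,D[2][:3],w); print('w',w,fk(q,K),'obs (.852,.378) .1038')
w=1
for start in [(.95,.25),(.85,.45),(.4,.75),(.3,.8),(.2,.85),(.5,.75)]:
    q=ik(np.array(start),.1067,[.2,.5,2],w);o=[]
    for i in range(3):
        p,t=fk(q,K)
        best=max(((fk(ik(p+[dx,dz],t,q,w),K)[1],dx,dz) for dx in (-.2,0,.2) for dz in(-.2,0,.2)))
        q=ik(p+np.array(best[1:]),t,q,w);o.append((np.round(best,3),fk(q,K)[0].round(3)))
    print(start,o)
E
```

```text
[0.002 0.321 0.369 0.553 0.062 0.389] [array([0.0001, 0.0001]), array([ 0., -0.]), array([-0.0001,  0.    ]), array([ 0.0001, -0.    ]), array([-0.0002, -0.0001]), array([-0.,  0.])]
w 0.3 (array([0.9403381 , 0.41056872]), np.float64(0.3516788612462656)) obs (.852,.378) .1038
w 0.5 (array([0.90107165, 0.3896261 ]), np.float64(0.23440380928093685)) obs (.852,.378) .1038
w 1 (array([0.86421155, 0.37151203]), np.float64(0.12314791941616665)) obs (.852,.378) .1038
w 1.5 (array([0.85462405, 0.36709992]), np.float64(0.09394378958090366)) obs (.852,.378) .1038
(0.95, 0.25) [(array([0.205, 0.2  , 0.2  ]), array([0.914, 0.341])), (array([0.295, 0.2  , 0.2  ]), array([0.91, 0.42])), (array([0.386, 0.2  , 0.2  ]), array([0.911, 0.483]))]
(0.85, 0.45) [(array([0.205, 0.2  , 0.2  ]), array([0.826, 0.487])), (array([0.294, 0.2  , 0.2  ]), array([0.832, 0.531])), (array([0.385, 0.2  , 0.2  ]), array([0.845, 0.568]))]
(0.4, 0.75) [(array([0.159, 0.2  , 0.2  ]), array([0.496, 0.754])), (array([0.228, 0.2  , 0.2  ]), array([0.565, 0.735])), (array([0.304, 0.2  , 0.2  ]), array([0.625, 0.722]))]
(0.3, 0.8) [(array([ 0.163, -0.2  ,  0.2  ]), array([0.156, 0.812])), (array([ 0.234, -0.2  ,  0.2  ]), array([0.073, 0.8  ])), (array([ 0.309, -0.2  ,  0.2  ]), array([0.022, 0.794]))]
(0.2, 0.85) [(array([ 0.186, -0.2  ,  0.2  ]), array([0.104, 0.8  ])), (array([ 0.259, -0.2  ,  0.2  ]), array([0.043, 0.79 ])), (array([ 0.335, -0.2  ,  0.2  ]), array([0.004, 0.789]))]
(0.5, 0.75) [(array([0.176, 0.2  , 0.2  ]), array([0.559, 0.722])), (array([0.25, 0.2 , 0.2 ]), array([0.615, 0.71 ])), (array([0.331, 0.2  , 0.2  ]), array([0.667, 0.704]))]
```

Kinematics fit to 0.2 mm. Pulling up and outward at full stretch adds about 0.06 rad of lean per call, so I build it up there, clear of everything.

Call:
send_rows --plan '[[[-1,1,0,1,0],[-1,1,0,1,0],[-1,1,0,1,0],[-1,1,0,1,0],[-1,1,0,1,0],[-1,1,0,1,0],[-1,1,0,1,0],[-1,1,0,1,0],[-1,1,0,1,0]]]'

```text
t: 4.72
tool_pos: [0.7938, 0.0031, 0.4956]
orientation: [0.001, 2.995, 0.026]
force: [0.2, -0.6, 1.8]
opening: 0.0931
gripper_force: 0.0
```

Call:
send_rows --plan '[[[-1,1,0,1,0],[-1,1,0,1,0],[-1,1,0,1,0],[-1,1,0,1,0],[-1,1,0,1,0],[-1,1,0,1,0],[-1,1,0,1,0]]]'

```text
t: 5.3
tool_pos: [0.7912, 0.0038, 0.5174]
orientation: [0.002, 2.961, 0.027]
force: [0.4, 0.1, -0.7]
opening: 0.0928
gripper_force: 0.0
```

Run:
```python
from h import *
s=telemetry.read_state(); print(s['t'],s['q'],s['tool_pos'],R.from_rotvec(s['orientation']).as_matrix().round(4))
# other objects
for n,pix in [('scene1',dict(pink=(333,325),turq=(271,324),jar=(384,346),match=(212,241))),('wrist1',dict(pink=(278,52),turq=(383,109)))]:
    z=np.load(f'pics/{n}.npz');d,K,T=[z[k] for k in 'dKT']
    for k,a in pix.items(): print(n,k,pt(K,T,d,*a).round(3))
```

```text
5.3 [-0.07534789  0.81382359  0.02237092  0.03696733  2.12662174 -1.62253658] [0.79124777 0.00375917 0.51735338] [[-9.838e-01 -4.000e-04  1.793e-01]
 [ 2.900e-03  9.998e-01  1.790e-02]
 [-1.793e-01  1.820e-02 -9.836e-01]]
scene1 pink [0.608 0.364 0.072]
scene1 turq [0.764 0.286 0.072]
scene1 jar [0.522 0.484 0.09 ]
scene1 match [ 0.797 -0.082  0.026]
wrist1 pink [0.598 0.344 0.077]
wrist1 turq [0.746 0.271 0.075]
```

Call:
send_rows --plan '[[[-1,1,0,1,0],[-1,1,0,1,0],[-1,1,0,1,0]]]'

```text
t: 5.55
tool_pos: [0.7951, 0.0041, 0.5335]
orientation: [0.002, 2.923, 0.027]
force: [0.2, -0.7, 0.3]
opening: 0.0931
gripper_force: 0.0
```

Call:
send_rows --plan '[[[-1,1,0,0.7,0],[-1,1,0,0.7,0],[-1,1,0,0.7,0],[-1,1,0,0.7,0]]]'

```text
t: 5.88
tool_pos: [0.8129, 0.0045, 0.5316]
orientation: [0.003, 2.886, 0.027]
force: [0.1, -0.4, -0.7]
opening: 0.0927
gripper_force: 0.0
```

Call:
send_rows --plan '[[[-1,1,0,0.6,0],[-1,1,0,0.6,0],[-1,1,0,0.6,0],[-1,1,0,0.6,0],[-1,1,0,0.6,0],[-1,1,0,0.6,0],[-1,1,0,0.6,0],[-1,1,0,0.6,0],[-1,1,0,0.6,0],[-1,1,0,0.6,0]]]'

```text
t: 6.72
tool_pos: [0.8412, 0.005, 0.5186]
orientation: [0.003, 2.847, 0.028]
force: [-0.5, 0.1, -0.0]
opening: 0.0928
gripper_force: 0.0
```

Call:
send_rows --plan '[[[-1,1,0,1,0],[-1,1,0,1,0]]]'

```text
t: 6.88
tool_pos: [0.8473, 0.0051, 0.5341]
orientation: [0.004, 2.807, 0.028]
force: [-0.8, -0.3, 0.3]
opening: 0.0927
gripper_force: 0.0
```

Call:
send_rows --plan '[[[-1,1,0,1,0],[-1,1,0,1,0]]]'

```text
t: 7.05
tool_pos: [0.8531, 0.0053, 0.5501]
orientation: [0.004, 2.767, 0.028]
force: [0.3, 0.4, -0.2]
opening: 0.0931
gripper_force: 0.0
```

Call:
send_rows --plan '[[[-1,1,0,1,0],[-1,1,0,1,0]]]'

```text
t: 7.22
tool_pos: [0.8598, 0.0055, 0.5634]
orientation: [0.004, 2.73, 0.028]
force: [-0.1, 1.5, 0.4]
opening: 0.0932
gripper_force: 0.0
```

Call:
send_rows --plan '[[[-1,1,0,1,0],[-1,1,0,1,0]]]'

```text
t: 7.38
tool_pos: [0.8671, 0.0056, 0.576]
orientation: [0.005, 2.693, 0.028]
force: [-1.0, -0.4, 0.9]
opening: 0.0931
gripper_force: 0.0
```

Call:
send_rows --plan '[[[-1,1,0,1,0],[-1,1,0,1,0]]]'

```text
t: 7.55
tool_pos: [0.8748, 0.0057, 0.5887]
orientation: [0.005, 2.655, 0.029]
force: [-0.6, 0.0, -1.1]
opening: 0.0932
gripper_force: 0.0
```

Lean is now 28°. Next I turn it towards +y (the case's front) and come to a viewing pose.

Call:
send_rows --plan '[[[-1,-0.1,0,0,-0.1],[-1,-0.2,0.05,-0.1,-0.2],[-1,-0.4,0.1,-0.2,-0.3],[-1,-0.6,0.2,-0.3,-0.4],[-1,-0.8,0.3,-0.4,-0.5],[-1,-1,0.4,-0.5,-0.6],[-1,-1,0.5,-0.6,-0.7],[-1,-1,0.55,-0.7,-0.8],[-1,-1,0.6,-0.8,-0.9],[-1,-1,0.6,-0.9,-1],[-1,-1,0.6,-1,-1]]]'

```text
t: 8.47
tool_pos: [0.6728, 0.1288, 0.3824]
orientation: [1.357, 2.333, -0.313]
force: [1.1, -0.0, -0.8]
opening: 0.0926
gripper_force: 0.0
```

Call:
send_rows --plan '[[[-1,-0.2,0,0,-0.1],[-1,-0.4,0,-0.1,-0.2],[-1,-0.5,0,-0.2,-0.3],[-1,-0.6,0,-0.3,-0.4],[-1,-0.7,0,-0.4,-0.5],[-1,-0.75,0,-0.45,-0.5],[-1,-0.75,0,-0.45,-0.5]]]'

```text
t: 9.05
tool_pos: [0.5221, 0.1257, 0.2942]
orientation: [1.947, 1.943, -0.464]
force: [-0.8, 0.1, -0.8]
opening: 0.0933
gripper_force: 0.0
```

Run:
```python
from h import *
s=telemetry.read_state(); print(s['t'],s['q'],s['tool_pos'],R.from_rotvec(s['orientation']).as_matrix().round(4))
for n in ['scene','side','wrist']:
    p,d,K,T,c=cam(n); np.savez(f'pics/{n}2.npz',p=p,d=d,K=K,T=T); cv2.imwrite(f'pics/{n}2.png',p)
```

```text
9.05 [ 0.44861385  0.11653923  1.43185128 -0.45087155  1.78030392  0.39730517] [0.52211781 0.12566829 0.29418282] [[ 0.0058  0.9999  0.0153]
 [ 0.885   0.002  -0.4657]
 [-0.4656  0.0162 -0.8848]]
```

View pics/wrist2.png

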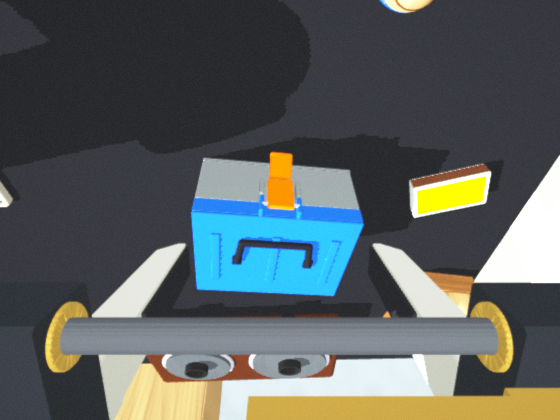

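The wrist view shows the case whole: orange tab at (281,165), lid front edge from (195,208) to (360,218), front face bottom corners at (205,158) and (349,170), folded handle at (272,245).

Run:
```python
from h import *
z=np.load('pics/wrist2.npz');p,d,K,T=[z[k] for k in 'pdKT']
vv,uu=np.mgrid[0:420,0:560]
C=np.stack([(uu-K[0,2])/K[0,0]*d,-(vv-K[1,2])/K[1,1]*d,-d],-1)@T[:3,:3].T+T[:3,3]
hsv=cv2.cvtColor(p,cv2.COLOR_BGR2HSV)
# front grey face fit
w=C[168:195,215:255].reshape(-1,3); w2=C[178:198,305:340].reshape(-1,3); w=np.vstack([w,w2])
w=w[(w[:,2]>.01)&(w[:,2]<.08)]; m=np.median(w,0); 
A=np.c_[w[:,0]-.52,np.ones(len(w))]; s=np.linalg.lstsq(A,w[:,1],rcond=None)[0]; r=w[:,1]-A@s; print('front face y=',s,'slope deg',np.degrees(np.arctan(s[0])),r.std(),len(w))
# lid top
blue=cv2.inRange(hsv,(100,150,60),(125,255,255))>0
L=C[blue&(d>0)]; L=L[(L[:,2]>.108)&(L[:,2]<.122)]; print('lid z',np.median(L[:,2]),cv2.minAreaRect((L[:,:2]*1000).astype(np.float32)))
bl=L[np.abs(L[:,2]-np.median(L[:,2]))<.003]
print('x range',np.percentile(bl[:,0],[.5,99.5]),'y',np.percentile(bl[:,1],[.5,99.5]))
o=cv2.inRange(hsv,(3,180,120),(16,255,255)); o[:130]=0;o[230:]=0;o[:,:255]=0;o[:,310:]=0
for v in range(150,212,6):
    us=np.nonzero(o[v])[0]
    if len(us): print(v,us.min(),us.max(),C[v,us[len(us)//2]].round(4),C[v,us.min()+2].round(4),C[v,us.max()-2].round(4))
for a in [(205,158),(349,170)]: print(a,onz(K,T,*a,0.0).round(4))
# edge tracing of front bottom corners / side camera check of tab
for n in ['side2','scene2']:
    q=np.load(f'pics/{n}.npz'); m=cv2.inRange(cv2.cvtColor(q['p'],cv2.COLOR_BGR2HSV),(3,180,100),(16,255,255))
    k,l,st,ce=cv2.connectedComponentsWithStats(m)
    for i in range(1,k):
        if st[i,4]>25: print(n,st[i],ce[i].round(1),pt(q['K'],q['T'],q['d'],*ce[i]).round(4))
```

```text
front face y= [-0.11813584 -0.03815011] slope deg -6.7374580020814685 0.0005598659242951924 1773
lid z 0.11123235049769739 ((520.0758666992188, -116.39094543457031), (185.94247436523438, 217.37704467773438), 83.21035766601562)
x range [0.40440359 0.63517724] y [-0.21772298 -0.02564562]
156 292 292 [ 0.5507 -0.0255 -0.0016] [ 0.5537 -0.0256 -0.0017] [ 0.546  -0.0053  0.0263]
162 270 292 [ 0.5473 -0.0114  0.0317] [ 0.5215 -0.0089  0.0346] [ 0.5459 -0.0108  0.0326]
180 268 290 [ 0.5441 -0.0263  0.0519] [ 0.5185 -0.0231  0.0553] [0.5212 0.2746 0.4143]
186 292 292 [ 0.5475 -0.0268  0.0638] [ 0.5518 -0.0432  0.0447] [ 0.5448 -0.0252  0.0656]
192 292 292 [ 0.5469 -0.0259  0.0767] [ 0.5507 -0.0388  0.0624] [ 0.5443 -0.0261  0.0764]
(205, 158) [ 0.4246 -0.0263  0.    ]
(349, 170) [ 0.6375 -0.0512  0.    ]
side2 [301 213  12  25 191] [307.2 224.6] [ 0.5331 -0.0225  0.0593]
side2 [294 312  17  10  40] [302.4 318.2] [0.4518 0.3469 0.0512]
side2 [253 355  21  12  90] [262.  362.9] [0.5046 0.5144 0.0659]
scene2 [289 210  10  22 133] [293.3 222. ] [ 0.5314 -0.0178  0.0543]
```

Case yaw is -6.7° and its centre is (0.521, -0.1235). The tab computed from the case is (0.534, -0.015, 0.036), which matches the depth reading of (0.534, -0.011, 0.033). I go to a pre-grasp pose along the tool axis.

Call:
send_rows --plan '[[[-1,0.02,-0.12,-0.2,-0.05],[-1,0.04,-0.24,-0.4,-0.11],[-1,0.06,-0.36,-0.6,-0.11],[-1,0.085,-0.47,-0.8,-0.11],[-1,0.085,-0.47,-0.85,-0.11],[-1,0.085,-0.47,-0.85,-0.11]]]'

```text
t: 9.7
tool_pos: [0.5387, 0.0289, 0.1222]
orientation: [2.069, 1.835, -0.499]
force: [-1.4, -0.3, -1.4]
opening: 0.093
gripper_force: 0.0
```

Run:
```python
from h import *
s=telemetry.read_state(); M=R.from_rotvec(s['orientation']).as_matrix(); print(s['t'],s['tool_pos'],M.round(4)); 
ex=np.array([-.117,-.993,0]);C=np.array([.5212,-.1235,0]); tab=C-.1095*ex+[0,0,.0365]
print('need',(tab-s['tool_pos']).round(4),((tab-s['tool_pos'])/.2).round(3))
```

```text
9.7 [0.53874515 0.02886391 0.12223636] [[ 0.1087  0.9932 -0.0418]
 [ 0.8777 -0.1156 -0.4651]
 [-0.4668  0.0139 -0.8842]]
need [-0.0047 -0.0436 -0.0857] [-0.024 -0.218 -0.429]
```

Call:
send_rows --plan '[[[-1,-0.01,-0.05,-0.1,0],[-1,-0.01,-0.1,-0.2,0],[-1,-0.02,-0.15,-0.3,0],[-1,-0.025,-0.2,-0.4,0],[-1,-0.025,-0.215,-0.43,0],[-1,-0.025,-0.215,-0.43,0]]]'

```text
t: 10.2
tool_pos: [0.5366, -0.0114, 0.0419]
orientation: [2.067, 1.834, -0.489]
force: [-0.5, 0.3, -0.3]
opening: 0.093
gripper_force: 0.0
```

Run:
```python
from h import *
s=telemetry.read_state();print(s['tool_pos'],s['force'])
p,d,K,T,c=cam('wrist'); cv2.imwrite('pics/w3.png',p[120:330,140:420])
p,d,K,T,c=cam('side'); cv2.imwrite('pics/s3.png',cv2.resize(p[140:260,240:400],None,fx=3,fy=3,interpolation=cv2.INTER_CUBIC))
```

```text
[ 0.53659068 -0.0113992   0.04191416] [-0.53544037  0.28384327 -0.2990121 ]
```

View pics/w3.png

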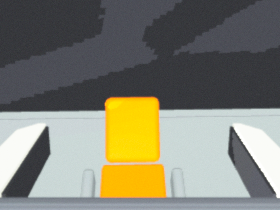

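The tab sits between the fingers, about 3 mm to the left of centre. I correct that and pinch.

Call:
send_rows --force 15 --plan '[[[-1,-0.015,0,-0.02,0],[0,-0.015,-0.01,-0.02,0],[1,-0.015,-0.01,-0.02,0],[1,-0.015,-0.01,-0.02,0],[1,-0.015,-0.01,-0.02,0],[1,-0.015,-0.01,-0.02,0],[1,-0.015,-0.01,-0.02,0],[1,-0.015,-0.01,-0.02,0]]]'

```text
t: 10.97
tool_pos: [0.5332, -0.0133, 0.0374]
orientation: [2.067, 1.834, -0.488]
force: [-0.2, -0.8, 0.6]
opening: 0.0506
gripper_force: 0.0
```

Call:
send_rows --plan '[[[1,0,0,0,0],[1,0,0,0,0],[1,0,0,0,0],[1,0,0,0,0],[1,0,0,0,0]]]'

```text
t: 11.38
tool_pos: [0.5331, -0.0132, 0.0374]
orientation: [2.067, 1.834, -0.488]
force: [-0.2, 1.2, 0.6]
opening: 0.0173
gripper_force: 0.5
```

Run:
```python
from h import *
s=telemetry.read_state();print(s['tool_pos'],s['force'],s['opening'],s['gripper_force'])
p,d,K,T,c=cam('wrist'); a=cv2.resize(p[120:330,140:420],None,fx=1.4,fy=1.4)
p,d,K,T,c=cam('side'); b=cv2.resize(p[140:260,240:400],None,fx=2.45,fy=2.45,interpolation=cv2.INTER_CUBIC)
b=cv2.resize(b,(392,294)); cv2.imwrite('pics/s4.png',np.hstack([a,b]))
```

```text
[ 0.53313974 -0.01321843  0.03735146] [-0.24118227  1.15861986  0.63395862] 0.017280186335234697 0.5047902712976793
```

View pics/s4.png

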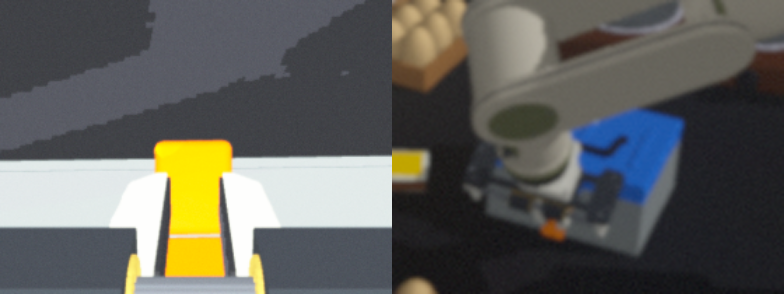

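The wrist view shows the fingertips lying over the tab's outer face, with the tab end at crop row 140 and the tips at row 172. The hand is not deep enough. I measure the tab's depth from here.

Run:
```python
from h import *
s=telemetry.read_state();print(s['opening'],s['gripper_force'],s['force'])
M=R.from_rotvec(s['orientation']).as_matrix()
p,d,K,T,c=cam('wrist')
ex=np.array([-.117,-.993,0]);ey=np.array([.993,-.117,0]);C=np.array([.5212,-.1235,0])
for v in [222,226,232,238,244,250,258,270,285,290]:
    for u in [278]:
        P=pt(K,T,d,u,v);print(u,v,p[v,u],P.round(4),'tool',(M.T@(P-s['tool_pos'])).round(4),'case',np.array([(P-C)@ex,(P-C)@ey,P[2]]).round(4))
for u,v in [(262,245),(300,245),(240,245),(330,245),(240,228),(330,228)]:
    P=pt(K,T,d,u,v);print(u,v,p[v,u],'tool',(M.T@(P-s['tool_pos'])).round(4),'case',np.array([(P-C)@ex,(P-C)@ey,P[2]]).round(4))
```

```text
0.009668618676137128 0.3637265278916253 [ 6.89254943e-04  1.10279715e-01 -1.04730941e+00]
278 222 [  0 212 255] [ 0.5341 -0.003   0.0227] tool [ 0.0159 -0.0005  0.0082] case [-0.1212 -0.0013  0.0227]
278 226 [  0 233 255] [ 0.5341 -0.0032  0.0255] tool [ 0.0144 -0.0005  0.0058] case [-0.121  -0.0013  0.0255]
278 232 [  0 235 255] [ 0.5338 -0.0047  0.0285] tool [ 0.0116 -0.0005  0.0039] case [-0.1194 -0.0014  0.0285]
278 238 [  0 237 255] [ 0.5335 -0.0075  0.0303] tool [ 0.0083 -0.0005  0.0036] case [-0.1166 -0.0014  0.0303]
278 244 [  0 238 255] [ 0.5332 -0.0093  0.033 ] tool [ 0.0054 -0.0005  0.0021] case [-0.1148 -0.0014  0.033 ]
278 250 [  0 236 255] [ 0.533  -0.0109  0.0358] tool [ 0.0027 -0.0005  0.0003] case [-0.1132 -0.0015  0.0358]
278 258 [  0 237 255] [ 0.5326 -0.0137  0.0389] tool [-0.0013 -0.0005 -0.0012] case [-0.1103 -0.0016  0.0389]
278 270 [ 15 238 255] [ 0.5322 -0.0157  0.0453] tool [-0.006  -0.0005 -0.0058] case [-0.1084 -0.0017  0.0453]
278 285 [  0 224 255] [ 0.5314 -0.0214  0.0507] tool [-0.0136 -0.0005 -0.0079] case [-0.1026 -0.0018  0.0507]
278 290 [ 34 200 255] [ 0.5309 -0.0257  0.0509] tool [-0.0175 -0.0005 -0.0062] case [-0.0983 -0.0018  0.0509]
262 245 [253 254 254] tool [ 0.009  -0.0086 -0.0079] case [-0.1226 -0.0097  0.04  ]
300 245 [252 254 254] tool [ 0.0095  0.0106 -0.009 ] case [-0.1235  0.0095  0.0411]
240 245 [235 233 227] tool [-0.0098 -0.0251  0.0374] case [-0.0848 -0.0255  0.0083]
330 245 [234 235 228] tool [-0.0097  0.033   0.037 ] case [-0.0853  0.0327  0.0098]
240 228 [74 67 64] tool [-0.0012 -0.0258  0.0458] case [-0.0885 -0.0259 -0.0032]
330 228 [69 66 63] tool [-0.0011  0.0339  0.0454] case [-0.089   0.0337 -0.0016]
```

The fingers close freely just in front of the tab: the tips are about 20 mm short of where they were stated to be, while the tab is where I computed it. I reopen, go 18 mm deeper along the tool axis and pinch again.

Call:
send_rows --plan '[[[-0.2,0,0,0,0],[-0.2,0,0,0,0],[-0.2,0,0,0,0],[-0.2,0,0,0,0],[-0.2,0,0,0,0],[-0.2,0,0,0,0],[-0.2,0,0,0,0],[-0.2,-0.001,-0.02,-0.04,0],[-0.2,-0.004,-0.042,-0.08,0],[-0.2,-0.004,-0.042,-0.08,0],[1,-0.004,-0.042,-0.08,0],[1,-0.004,-0.042,-0.08,0],[1,-0.004,-0.042,-0.08,0],[1,-0.004,-0.042,-0.08,0],[1,-0.004,-0.042,-0.08,0],[1,-0.004,-0.042,-0.08,0]]]'

```text
t: 12.87
tool_pos: [0.5324, -0.0216, 0.0216]
orientation: [2.067, 1.834, -0.489]
force: [-2.1, 0.6, 1.1]
opening: 0.03
gripper_force: 15.0
```

Pinched at 30.0 mm with 15 N. I swing the lever along its arc about the pivot.

Call:
send_rows --force 12 --plan '[[[1,0.003,0.027,0.007,0],[1,0.006,0.054,0.016,0],[1,0.009,0.08,0.027,0],[1,0.012,0.105,0.04,0],[1,0.015,0.128,0.056,0],[1,0.018,0.15,0.074,0],[1,0.02,0.17,0.094,0],[1,0.022,0.189,0.115,0],[1,0.022,0.189,0.115,0]]]'

```text
t: 13.62
tool_pos: [0.5369, 0.0172, 0.0451]
orientation: [2.067, 1.835, -0.488]
force: [-2.5, 0.7, -2.3]
opening: 0.0298
gripper_force: 12.0
```

Run:
```python
from h import *
s=telemetry.read_state();print(s['tool_pos'],s['force'],s['wrist_torque'],s['opening'],s['gripper_force'])
p,d,K,T,c=cam('wrist'); a=cv2.resize(p[120:330,140:420],None,fx=1.4,fy=1.4)
p,d,K,T,c=cam('scene'); b=cv2.resize(p[140:260,220:380],(392,294)); cv2.imwrite('pics/s5.png',np.hstack([a,b]))
```

```text
[0.53686905 0.01721949 0.04507554] [-2.51050646  0.69576815 -2.32163267] [ 0.55444053  0.43253571 -0.24568802] 0.029787627077587548 12.000045776367188
```

View pics/s5.png

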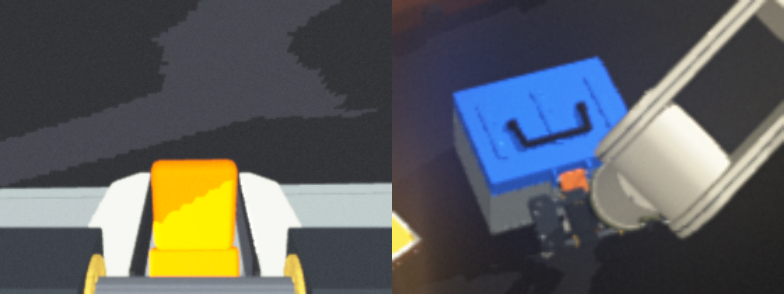

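Both pads hold the tab (left half) and the lever has swung out (right half). I go on to the lever's stop.

Call:
send_rows --plan '[[[1,0.002,0.016,0.022,0],[1,0.004,0.031,0.047,0],[1,0.006,0.043,0.072,0],[1,0.007,0.054,0.098,0],[1,0.008,0.061,0.125,0],[1,0.008,0.068,0.153,0],[1,0.009,0.071,0.182,0],[1,0.009,0.072,0.205,0],[1,0.009,0.072,0.205,0]]]'

```text
t: 14.47
tool_pos: [0.5386, 0.0309, 0.0865]
orientation: [2.068, 1.834, -0.488]
force: [-5.2, 2.3, -2.9]
opening: 0.0301
gripper_force: 12.0
```

```bash
cat > lid.py <<'E'
from h import *
# arc: tab about the lid hinge, from TCP start
ex=np.array([-.117,-.993,0])
def arc(f0,f1,n,a0=np.radians(3.8),Rr=.2476):
    for f in np.linspace(f0,f1,n+1)[1:]:
        a=a0+np.radians(f);b=a0+np.radians(f0)
        dx=-Rr*(np.cos(a)-np.cos(b)); dz=Rr*(np.sin(a)-np.sin(b))
        print(np.round(np.append(dx*ex[:2],dz)/.2,3).tolist(),end=' ')
    print()
if __name__=='__main__':
    s=telemetry.read_state();print(s['t'],s['tool_pos'],s['force'],s['wrist_torque'],s['opening'])
    arc(0,20,10); arc(20,48,14); arc(48,76,14)
E
python3 lid.py
```

```text
14.4667 [0.53856308 0.03093802 0.08654078] [-5.23640778  2.28927282 -2.86230134] [ 0.98533156  0.8428973  -0.51016677] 0.030091872512982985
[-0.0, -0.004, 0.043] [-0.001, -0.009, 0.086] [-0.002, -0.015, 0.129] [-0.003, -0.023, 0.171] [-0.004, -0.033, 0.213] [-0.005, -0.044, 0.255] [-0.007, -0.056, 0.296] [-0.008, -0.07, 0.337] [-0.01, -0.085, 0.378] [-0.012, -0.102, 0.418] 
[-0.002, -0.018, 0.039] [-0.004, -0.037, 0.078] [-0.007, -0.058, 0.116] [-0.009, -0.08, 0.153] [-0.012, -0.103, 0.189] [-0.015, -0.128, 0.225] [-0.018, -0.153, 0.259] [-0.021, -0.18, 0.293] [-0.025, -0.208, 0.326] [-0.028, -0.238, 0.357] [-0.032, -0.268, 0.388] [-0.035, -0.299, 0.418] [-0.039, -0.331, 0.446] [-0.043, -0.365, 0.473] 
[-0.004, -0.034, 0.026] [-0.008, -0.069, 0.051] [-0.012, -0.105, 0.075] [-0.017, -0.142, 0.097] [-0.021, -0.179, 0.118] [-0.026, -0.217, 0.138] [-0.03, -0.256, 0.156] [-0.035, -0.296, 0.173] [-0.04, -0.336, 0.189] [-0.044, -0.376, 0.203] [-0.049, -0.417, 0.216] [-0.054, -0.459, 0.227] [-0.059, -0.5, 0.237] [-0.064, -0.543, 0.246]
```

Call:
send_rows --plan '[[[1,-0.002,-0.002,0.022,0],[1,-0.005,-0.004,0.043,0],[1,-0.007,-0.009,0.086,0],[1,-0.01,-0.015,0.129,0],[1,-0.012,-0.023,0.171,0],[1,-0.014,-0.033,0.213,0],[1,-0.015,-0.044,0.255,0],[1,-0.017,-0.056,0.296,0],[1,-0.018,-0.07,0.337,0],[1,-0.02,-0.085,0.378,0],[1,-0.022,-0.102,0.418,0],[1,-0.022,-0.102,0.418,0]]]'

```text
t: 15.47
tool_pos: [0.5357, 0.0101, 0.1723]
orientation: [2.067, 1.832, -0.483]
force: [0.4, 5.9, 0.4]
opening: 0.0287
gripper_force: 11.9
```

Run:
```python
from h import *
s=telemetry.read_state();print(s['t'],s['tool_pos'],s['force'],s['wrist_torque'],s['opening'])
ex=np.array([-.117,-.993,0]);ey=np.array([.993,-.117,0]);C=np.array([.5212,-.1235,0])
for n in ['scene','side']:
    p,d,K,T,c=cam(n); cv2.imwrite(f'pics/{n}6.png',p); np.savez(f'pics/{n}6.npz',p=p,d=d,K=K,T=T)
    m=cv2.inRange(cv2.cvtColor(p,cv2.COLOR_BGR2HSV),(100,150,60),(125,255,255)); v,u=np.nonzero((m>0)&(d>0))
    P=np.array([pt(K,T,d,a,b) for a,b in zip(u,v)]); X=(P-C)@ex; Y=(P-C)@ey; k=(abs(X)<.12)&(abs(Y)<.12)
    # top plane z vs X
    A=np.polyfit(X[k],P[k,2],1); r=P[k,2]-np.polyval(A,X[k]); kk=np.abs(r)<.015; A=np.polyfit(X[k][kk],P[k,2][kk],1); print(n,k.sum(),'lid angle',-np.degrees(np.arctan(A[0])))
```

```text
15.4667 [0.53570639 0.01011012 0.17225961] [0.36087858 5.92341153 0.42281301] [ 1.3177023  -0.1601366   0.05118458] 0.02869518749572058
scene 1513 lid angle 16.290327975686125
side 569 lid angle 12.841423423168262
```

Call:
send_rows --plan '[[[1,-0.002,-0.01,0.039,0],[1,-0.004,-0.025,0.078,0],[1,-0.007,-0.043,0.116,0],[1,-0.009,-0.065,0.153,0],[1,-0.012,-0.088,0.189,0],[1,-0.015,-0.113,0.225,0],[1,-0.018,-0.138,0.259,0],[1,-0.018,-0.138,0.259,0]]]'

```text
t: 16.23
tool_pos: [0.5319, -0.0186, 0.2231]
orientation: [2.066, 1.831, -0.485]
force: [5.2, 1.9, -0.1]
opening: 0.026
gripper_force: 14.3
```

```bash
cat > lidang.py <<'E'
from h import *
s=telemetry.read_state();print(s['t'],s['tool_pos'],s['force'],s['wrist_torque'],s['opening'],s['gripper_force'])
ex=np.array([-.117,-.993,0]);ey=np.array([.993,-.117,0]);C=np.array([.5212,-.1235,0])
for n in ['scene','side']:
    p,d,K,T,c=cam(n); cv2.imwrite(f'pics/{n}6.png',p); np.savez(f'pics/{n}6.npz',p=p,d=d,K=K,T=T)
    m=cv2.inRange(cv2.cvtColor(p,cv2.COLOR_BGR2HSV),(100,150,60),(125,255,255)); v,u=np.nonzero((m>0)&(d>0))
    D=d[v,u]; P=np.stack([(u-K[0,2])/K[0,0]*D,-(v-K[1,2])/K[1,1]*D,-D],1)@T[:3,:3].T+T[:3,3]
    X=(P-C)@ex; Y=(P-C)@ey; k=(X>-.13)&(X<.16)&(abs(Y)<.12)&(P[:,2]>.07); X=X[k];Y=Y[k];Z=P[k,2]
    print(n,len(X),'X',np.percentile(X,[1,50,99]).round(3),'Z',np.percentile(Z,[1,50,99]).round(3))
    h=np.hypot(X-.085,Z-.085); a=np.degrees(np.arctan2(Z-.085,.085-X)); print('  angle of rel. hinge: far pts',np.percentile(a[h>.12],[5,50,95]).round(1) if (h>.12).any() else None)
    m=cv2.inRange(cv2.cvtColor(p,cv2.COLOR_BGR2HSV),(3,180,100),(16,255,255)); v,u=np.nonzero((m>0)&(d>0))
    D=d[v,u]; P=np.stack([(u-K[0,2])/K[0,0]*D,-(v-K[1,2])/K[1,1]*D,-D],1)@T[:3,:3].T+T[:3,3]
    X=(P-C)@ex; Y=(P-C)@ey; k=(X>-.22)&(abs(Y)<.04)&(X<.12)
    if k.any(): print('  orange',k.sum(),np.median(X[k]).round(3),np.median(Y[k]).round(3),np.median(P[k,2]).round(3))
E
python3 lidang.py
```

```text
16.2333 [ 0.53187815 -0.01858609  0.2231054 ] [ 5.19027771  1.90461495 -0.06544891] [ 0.4889071  -0.86006638  0.28599705] 0.02596971537185332 14.297421333976672
scene 759 X [-0.062  0.018  0.097] Z [0.108 0.155 0.199]
  angle of rel. hinge: far pts [32.1 39.2 44.3]
side 600 X [-0.065 -0.051  0.085] Z [0.102 0.184 0.202]
  angle of rel. hinge: far pts [32.2 37.1 43.7]
  orange 46 -0.121 -0.006 0.222
```

The lid is at about 30° and the pads have slid from the tab to the lever's neck. I keep lifting with an outward bias.

Call:
send_rows --plan '[[[1,0.008,0.03,0.02,0],[1,0.01,0.035,0.05,0],[1,0.008,0.02,0.085,0],[1,0.006,0,0.12,0],[1,0.003,-0.025,0.155,0],[1,0,-0.05,0.187,0],[1,-0.003,-0.075,0.218,0],[1,-0.006,-0.102,0.249,0],[1,-0.009,-0.13,0.278,0],[1,-0.009,-0.13,0.278,0]]]'

```text
t: 17.17
tool_pos: [0.5282, -0.0451, 0.2762]
orientation: [2.068, 1.832, -0.492]
force: [-0.4, -0.4, -0.8]
opening: 0.0095
gripper_force: 0.0
```

```bash
python3 lidang.py
```

```text
17.1667 [ 0.52818956 -0.0451114   0.2762308 ] [-0.44710533 -0.40935851 -0.78633782] [ 0.1956635  -0.00802014  0.0315397 ] 0.009479081874695431 0.0
scene 499 X [-0.046 -0.026  0.096] Z [0.112 0.202 0.22 ]
  angle of rel. hinge: far pts [42.4 46.3 54.3]
  orange 141 -0.074 -0.001 0.224
side 886 X [-0.045 -0.024  0.1  ] Z [0.092 0.203 0.225]
  angle of rel. hinge: far pts [43.  47.4 52.1]
  orange 93 -0.073 -0.003 0.222
```

The pads slipped off with the lid at about 38°; the friction hinges hold it there. I will push the lid the rest of the way with one opened finger under its front edge, at case y ≈ +75 mm, clear of the lever and ribs.

Call:
send_rows --plan '[[[-1,0.05,0.03,0,0],[-1,0.15,0.03,0,0],[-1,0.25,0.03,0,0],[-1,0.4,0,0,0],[-1,0.55,-0.04,0,0],[-1,0.655,-0.07,0,0],[-1,0.655,-0.07,-0.1,0],[-1,0.655,-0.08,-0.22,0],[-1,0.655,-0.085,-0.34,0],[-1,0.655,-0.09,-0.46,0],[-1,0.655,-0.095,-0.56,0],[-1,0.655,-0.095,-0.56,0]]]'

```text
t: 18.27
tool_pos: [0.6564, -0.0621, 0.1579]
orientation: [2.068, 1.84, -0.499]
force: [-0.9, 0.0, -0.5]
opening: 0.077
gripper_force: 0.0
```

```bash
python3 lidang.py
python3 - <<'E'
from h import *
s=telemetry.read_state();M=R.from_rotvec(s['orientation']).as_matrix()
ex=np.array([-.117,-.993,0]);ey=np.array([.993,-.117,0]);C=np.array([.5212,-.1235,0]);P=s['tool_pos']
print('tcp case',(P-C)@ex,(P-C)@ey,P[2])
for f in [38,45,52,59,66,72,76,78]:
    a=np.radians(f); E=C+ex*(.085-.17*np.cos(a))+ey*.13+[0,0,.085+.17*np.sin(a)]
    W=E+.0075*M[:,0]+.018*M[:,2]; print(f,W.round(4),((W-P)/.2).round(3))
E
```

```text
18.2667 [ 0.65641506 -0.06212288  0.15791745] [-0.91637707  0.04201087 -0.53127674] [ 0.22486545  0.01331837 -0.01877882] 0.0770376777507326 0.0
scene 172 X [-0.035 -0.004  0.089] Z [0.119 0.201 0.222]
  angle of rel. hinge: far pts [46.6 50.5 54.9]
  orange 36 -0.102 -0.007 0.181
side 736 X [-0.046 -0.017  0.1  ] Z [0.09  0.201 0.226]
  angle of rel. hinge: far pts [43.  47.3 52.9]
  orange 198 -0.066 -0.0 0.194
tcp case -0.07705531042830263 0.1296498135091544 0.16353367046483167
38 [ 0.6562 -0.0919  0.1702] [-0.014 -0.149  0.034]
45 [ 0.6546 -0.1055  0.1858] [-0.022 -0.217  0.111]
52 [ 0.6528 -0.1209  0.1995] [-0.031 -0.294  0.18 ]
59 [ 0.6508 -0.1379  0.2113] [-0.041 -0.379  0.239]
66 [ 0.6486 -0.1562  0.2209] [-0.052 -0.47   0.287]
72 [ 0.6467 -0.1727  0.2273] [-0.062 -0.553  0.319]
76 [ 0.6453 -0.184   0.2305] [-0.068 -0.61   0.335]
78 [ 0.6446 -0.1898  0.2319] [-0.072 -0.638  0.342]
```

Call:
send_rows --plan '[[[-1,-0.01,-0.05,0,0],[-1,-0.012,-0.1,0.015,0],[-1,-0.014,-0.149,0.034,0],[-1,-0.018,-0.185,0.075,0],[-1,-0.022,-0.217,0.111,0],[-1,-0.027,-0.255,0.147,0],[-1,-0.031,-0.294,0.18,0],[-1,-0.036,-0.336,0.21,0],[-1,-0.041,-0.379,0.239,0],[-1,-0.047,-0.425,0.264,0],[-1,-0.052,-0.47,0.287,0],[-1,-0.052,-0.47,0.287,0]]]'

```text
t: 19.37
tool_pos: [0.6494, -0.1588, 0.2234]
orientation: [2.067, 1.831, -0.488]
force: [0.5, -0.2, 0.3]
opening: 0.093
gripper_force: 0.0
```

```bash
python3 lidang.py
```

```text
19.3667 [ 0.6494397  -0.1587742   0.22340381] [ 0.52912173 -0.17754286  0.34105226] [ 0.22076103 -0.01622222  0.00997871] 0.09296030880448666 0.0
scene 734 X [0.02  0.084 0.107] Z [0.086 0.127 0.255]
  angle of rel. hinge: far pts [68.  71.8 76.5]
  orange 149 -0.007 -0.003 0.251
side 1957 X [0.021 0.081 0.107] Z [0.091 0.155 0.256]
  angle of rel. hinge: far pts [68.3 73.8 79.7]
  orange 146 0.001 -0.002 0.255
```

Call:
send_rows --plan '[[[-1,-0.003,-0.02,0.008,0],[-1,-0.005,-0.04,0.016,0],[-1,-0.008,-0.062,0.024,0],[-1,-0.01,-0.083,0.032,0],[-1,-0.012,-0.102,0.038,0],[-1,-0.014,-0.121,0.043,0],[-1,-0.016,-0.14,0.048,0],[-1,-0.016,-0.14,0.048,0]]]'

```text
t: 20.13
tool_pos: [0.6466, -0.1797, 0.2298]
orientation: [2.071, 1.841, -0.481]
force: [1.8, 23.9, -2.9]
opening: 0.0929
gripper_force: 11.4
```

```bash
python3 lidang.py
```

```text
20.1333 [ 0.64660305 -0.17972162  0.22981472] [ 1.80201438 23.94186839 -2.85359668] [ 4.23583591 -0.41753264 -1.34947894] 0.09294066527285591 11.355081908404827
scene 1132 X [0.041 0.091 0.11 ] Z [0.086 0.128 0.259]
  angle of rel. hinge: far pts [75.2 79.4 85.4]
  orange 106 0.005 -0.003 0.264
side 2290 X [0.041 0.087 0.109] Z [0.091 0.162 0.26 ]
  angle of rel. hinge: far pts [75.2 82.4 87. ]
  orange 116 0.024 -0.003 0.266
```

The stop is reached: 24 N against it, and the lid edge is at case x = 41 mm, as given for fully open. I back out and swing round to the blue egg, leaning towards 140° in the xy-plane, clear of the turquoise egg.

Call:
send_rows --plan '[[[-1,0,0.1,0,0],[-1,0,0.2,0,0],[-1,0,0.4,0,0],[-1,0,0.6,0.05,0.05],[-1,0,0.8,0.1,0.15],[-1,0,1,0.15,0.25],[-1,0,1,0.15,0.35]]]'

```text
t: 20.82
tool_pos: [0.6475, 0.0221, 0.264]
orientation: [1.66, 2.153, -0.379]
force: [0.6, -0.9, 1.2]
opening: 0.0931
gripper_force: 0.0
```

Call:
send_rows --plan '[[[-1,0,0.2,0,0.1],[-1,0,0.4,0,0.2],[-1,-0.05,0.6,-0.1,0.3],[-1,-0.1,0.8,-0.2,0.4],[-1,-0.15,1,-0.3,0.5],[-1,-0.19,1,-0.4,0.59],[-1,-0.19,1,-0.4,0.59],[-1,-0.19,1,-0.4,0.59]]]'

```text
t: 21.48
tool_pos: [0.6066, 0.2144, 0.1797]
orientation: [0.924, 2.511, -0.205]
force: [0.7, 0.4, 1.4]
opening: 0.0933
gripper_force: 0.0
```

```bash
cat > egg.py <<'E'
from h import *
import sys
from scipy.optimize import least_squares
x,y,z=map(float,sys.argv[1:4]); off=float(sys.argv[4]) if len(sys.argv)>4 else .020
s=telemetry.read_state();M=R.from_rotvec(s['orientation']).as_matrix();P=s['tool_pos']
print(s['t'],P.round(4),M.round(3).tolist(),s['opening'],s['force'].round(1))
for back in [.13,.06,0]:
    W=np.array([x,y,z])+(off-back)*M[:,2]; print(back,W.round(4),'shift',((W-P)/.2).round(3))
p,d,K,T,c=cam('wrist'); cv2.imwrite('pics/we.png',p); np.savez('pics/we.npz',p=p,d=d,K=K,T=T)
vv,uu=np.mgrid[0:420,0:560]
Q=(np.stack([(uu-K[0,2])/K[0,0]*d,-(vv-K[1,2])/K[1,1]*d,-d],-1)@T[:3,:3].T+T[:3,3]).reshape(-1,3)
w=Q[(d.ravel()>.03)&(np.hypot(Q[:,0]-x,Q[:,1]-y)<.045)&(Q[:,2]>z-.01)&(Q[:,2]<z+.055)]
print(len(w))
if len(w)>50:
    f=lambda q:np.sqrt(((w[:,0]-q[0])/.029)**2+((w[:,1]-q[1])/.029)**2+((w[:,2]-q[2])/np.where(w[:,2]>q[2],.051,.029))**2)-1
    r=least_squares(f,[x,y,z],loss='soft_l1',f_scale=.05);print('fit',r.x.round(4),np.sqrt(np.mean(r.fun**2)).round(3))
E
python3 egg.py .647 .206 .039
```

```text
21.4833 [0.6066 0.2144 0.1797] [[-0.672, 0.645, 0.364], [0.577, 0.764, -0.288], [-0.464, 0.017, -0.886]] 0.0933274128938223 [0.7 0.4 1.4]
0.13 [0.6069 0.2377 0.1364] shift [ 0.001  0.116 -0.216]
0.06 [0.6324 0.2175 0.0744] shift [ 0.129  0.016 -0.526]
0 [0.6543 0.2002 0.0213] shift [ 0.238 -0.071 -0.792]
3997
fit [0.6468 0.206  0.0369] 0.014
```

Call:
send_rows --force 20 --plan '[[[-1,0,0.08,-0.1,0],[-1,0,0.116,-0.216,0],[-1,0,0.116,-0.216,0],[-1,0.06,0.07,-0.36,0],[-1,0.129,0.016,-0.526,0],[-1,0.18,-0.025,-0.65,0],[-1,0.22,-0.055,-0.745,0],[-1,0.238,-0.071,-0.792,0],[-1,0.238,-0.071,-0.792,0],[-1,0.238,-0.071,-0.792,0]]]'

```text
t: 22.37
tool_pos: [0.6574, 0.2008, 0.0249]
orientation: [0.926, 2.507, -0.199]
force: [-0.4, 0.4, 0.4]
opening: 0.0932
gripper_force: 0.0
```

```bash
python3 egg.py .647 .206 .039; python3 -c "
import cv2;p=cv2.imread('pics/we.png');cv2.imwrite('pics/we1.png',p[60:360,60:500])"
```

```text
22.3667 [0.6574 0.2008 0.0249] [[-0.669, 0.646, 0.368], [0.58, 0.763, -0.285], [-0.465, 0.023, -0.885]] 0.09318793240399172 [-0.4  0.4  0.4]
0.13 [0.6065 0.2374 0.1363] shift [-0.254  0.183  0.557]
0.06 [0.6323 0.2174 0.0744] shift [-0.125  0.083  0.247]
0 [0.6544 0.2003 0.0213] shift [-0.015 -0.002 -0.018]
12795
fit [0.6467 0.206  0.0367] 0.056
```

View pics/we1.png

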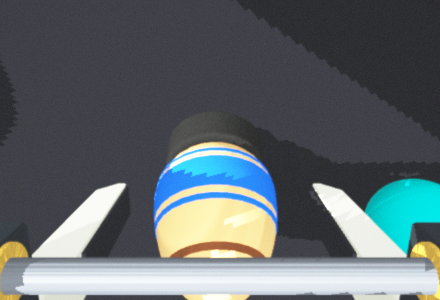

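The blue-banded egg stands centred between the fingers (egg middle at column 215, fingers at 125 and 313), and turquoise at (410,215) is clear. I lower 4 mm and close.

Call:
send_rows --plan '[[[-1,-0.01,0,-0.02,0],[0.2,-0.012,0,-0.025,0],[0.8,-0.012,0,-0.025,0],[0.8,-0.012,0,-0.025,0],[0.8,-0.012,0,-0.025,0],[0.8,-0.012,0,-0.025,0],[0.8,-0.012,0,-0.025,0],[0.8,-0.012,0,-0.025,0],[0.8,-0.012,0,-0.025,0]]]'

```text
t: 23.17
tool_pos: [0.6537, 0.2015, 0.0182]
orientation: [0.924, 2.509, -0.199]
force: [-0.2, 1.5, 1.4]
opening: 0.0573
gripper_force: 20.0
```

Gripped at 57.3 mm with 20 N. I lift, then turn back and move to the case's front.

Call:
send_rows --plan '[[[0.8,0,0,0.03,0],[0.8,0,0,0.1,0],[0.8,0,0,0.22,0],[0.8,0,0,0.36,0],[0.8,0,0,0.5,0],[0.8,0,0,0.65,-0.05],[0.8,0,-0.05,0.8,-0.12],[0.8,0,-0.12,0.9,-0.22],[0.8,0,-0.22,1,-0.32],[0.8,0,-0.35,1,-0.42],[0.8,0,-0.5,1,-0.52],[0.8,0,-0.5,1,-0.6],[0.8,0,-0.5,1,-0.6]]]'

```text
t: 24.25
tool_pos: [0.6539, 0.0999, 0.219]
orientation: [1.691, 2.134, -0.391]
force: [-0.6, 0.3, -1.0]
opening: 0.0575
gripper_force: 20.0
```

```bash
cat > nest.py <<'E'
from h import *
import sys
# args: nest index, egg mid in tool frame (x y z)
i=int(sys.argv[1]); g=np.array(list(map(float,sys.argv[2:5])))
ex=np.array([-.117,-.993,0]);ey=np.array([.993,-.117,0]);C=np.array([.5212,-.1235,0])
s=telemetry.read_state();M=R.from_rotvec(s['orientation']).as_matrix();P=s['tool_pos']
yaw=np.degrees(np.arctan2(M[1,1],M[0,1])); print(s['t'],P.round(4),'yaw',yaw.round(2),'turn need',((-6.72-yaw)/60).round(3),s['opening'],s['gripper_force'],s['force'].round(1))
Rz=R.from_euler('z',-6.72-yaw,degrees=True).as_matrix(); M2=Rz@M
N=C+.026*ex+(.046 if i==0 else -.046)*ey+[0,0,.055]
for b in [.17,.08,.02,0]:
    W=N-M2@g-b*M2[:,2]; print(b,W.round(4),((W-P)/.2).round(3))
E
python3 - <<'E'
import numpy as np
from scipy.spatial.transform import Rotation as R
M=R.from_rotvec([.924,2.509,-.199]).as_matrix(); print(M.T@(np.array([.647,.206,.039])-[.6537,.2015,.0182]))
E
python3 nest.py 0 0 0 -.0225
```

```text
[-0.00256153 -0.00043138 -0.02215925]
24.25 [0.6539 0.0999 0.219 ] yaw 13.52 turn need -0.337 0.057524390214955146 20.000874996185303 [-0.6  0.3 -1. ]
0.17 [ 0.569  -0.0864  0.1856] [-0.424 -0.931 -0.167]
0.08 [ 0.5659 -0.1281  0.1059] [-0.44  -1.14  -0.566]
0.02 [ 0.5637 -0.1559  0.0528] [-0.451 -1.279 -0.831]
0 [ 0.563  -0.1651  0.0351] [-0.454 -1.325 -0.92 ]
```

Call:
send_rows --plan '[[[0.8,-0.05,-0.12,0,-0.08],[0.8,-0.12,-0.28,-0.02,-0.18],[0.8,-0.2,-0.44,-0.05,-0.28],[0.8,-0.28,-0.6,-0.08,-0.337],[0.8,-0.35,-0.75,-0.12,-0.337],[0.8,-0.4,-0.87,-0.15,-0.337],[0.8,-0.424,-0.93,-0.167,-0.337],[0.8,-0.424,-0.93,-0.167,-0.337],[0.8,-0.424,-0.93,-0.167,-0.337]]]'

```text
t: 25.0
tool_pos: [0.5687, -0.0842, 0.1851]
orientation: [2.063, 1.838, -0.486]
force: [-0.4, 0.4, -1.1]
opening: 0.057
gripper_force: 20.0
```

```bash
python3 nest.py 0 -.0025 0 -.022
python3 - <<'E'
from h import *
ex=np.array([-.117,-.993,0]);ey=np.array([.993,-.117,0]);C=np.array([.5212,-.1235,0])
out=[]
for n in ['wrist','scene','side']:
    p,d,K,T,c=cam(n); vv,uu=np.mgrid[0:420,0:560]
    Q=(np.stack([(uu-K[0,2])/K[0,0]*d,-(vv-K[1,2])/K[1,1]*d,-d],-1)@T[:3,:3].T+T[:3,3]).reshape(-1,3); Q=Q[d.ravel()>.03]
    X=(Q-C)@ex;Y=(Q-C)@ey;Z=Q[:,2]
    # height map case interior, 4mm cells, printed as image 
    im=np.zeros((60,60),np.float32); cnt=im.copy()
    k=(abs(X)<.12)&(abs(Y)<.12)&(Z<.1)&(Z>-.03)
    np.maximum.at(im,(((X[k]+.12)/.004).astype(int),((Y[k]+.12)/.004).astype(int)),Z[k]+.03)
    o=cv2.applyColorMap(np.clip(im/.13*255,0,255).astype(np.uint8),cv2.COLORMAP_JET); o[im==0]=0
    out.append(cv2.resize(o,(260,260),interpolation=cv2.INTER_NEAREST))
    deck=(abs(Z-.034)<.004)&(X>-.008)&(X<.08)&(abs(Y)<.1); print(n,'deck n',deck.sum(), 'X',np.percentile(X[deck],[1,99]).round(3) if deck.any() else '')
    for sg in (1,-1):
        hole=(Z<.022)&(Z>-.01)&(X>-.005)&(X<.06)&(abs(Y-sg*.046)<.03); 
        if hole.sum()>10: print('  hole',sg,hole.sum(),np.c_[X,Y,Z][hole].min(0).round(3),np.c_[X,Y,Z][hole].max(0).round(3),np.c_[X,Y,Z][hole].mean(0).round(3))
    if n!='wrist':
        a=p[120:260,220:390]; cv2.imwrite(f'pics/{n}7.png',a); out.append(cv2.resize(a,(316,260)))
cv2.imwrite('pics/maps.png',np.vstack([np.hstack([out[0],out[2 if False else 1],out[2][:, :260]]),np.hstack([out[3],out[4][:,:260],np.zeros((260,260,3),np.uint8)])]))
E
```

```text
25.0 [ 0.5687 -0.0842  0.1851] yaw -6.28 turn need -0.007 0.056986073107171666 19.999851286411285 [-0.4  0.4 -1.1]
0.17 [ 0.5693 -0.084   0.1849] [ 0.003  0.001 -0.001]
0.08 [ 0.5662 -0.1257  0.1052] [-0.013 -0.207 -0.4  ]
0.02 [ 0.5641 -0.1534  0.0521] [-0.023 -0.346 -0.665]
0 [ 0.5633 -0.1627  0.0344] [-0.027 -0.392 -0.754]
wrist deck n 8779 X [0.008 0.08 ]
  hole 1 731 [0.028 0.025 0.001] [0.06  0.065 0.022] [0.044 0.045 0.005]
  hole -1 707 [ 0.022 -0.074  0.001] [ 0.06  -0.032  0.022] [ 0.044 -0.055  0.004]
scene deck n 395 X [0.006 0.077]
  hole 1 56 [ 0.029  0.021 -0.003] [0.058 0.054 0.022] [0.044 0.038 0.007]
  hole -1 52 [ 0.03  -0.075 -0.003] [ 0.059 -0.039  0.021] [ 0.045 -0.056  0.005]
side deck n 296 X [-0.007  0.078]
```

The nest holes appear at the computed places: hole 0 spans case y 25–65 mm and the deck reaches case x = 80 mm. I go down along the tool axis.

Call:
send_rows --plan '[[[0.8,-0.004,-0.05,-0.1,0],[0.8,-0.007,-0.11,-0.21,0],[0.8,-0.01,-0.16,-0.31,0],[0.8,-0.013,-0.207,-0.4,0],[0.8,-0.016,-0.25,-0.48,0],[0.8,-0.019,-0.29,-0.56,0],[0.8,-0.021,-0.325,-0.62,0],[0.8,-0.023,-0.346,-0.665,0],[0.8,-0.024,-0.36,-0.69,0],[0.8,-0.025,-0.37,-0.71,0],[0.8,-0.026,-0.38,-0.73,0],[0.8,-0.026,-0.38,-0.73,0],[0.8,-0.026,-0.38,-0.73,0]]]'

```text
t: 26.23
tool_pos: [0.5638, -0.1606, 0.039]
orientation: [2.063, 1.837, -0.487]
force: [0.0, -0.4, -1.2]
opening: 0.057
gripper_force: 20.0
```

```bash
python3 nest.py 0 -.0025 0 -.022
cat > up.py <<'E'
from h import *
import sys
ex=np.array([-.117,-.993,0]);ey=np.array([.993,-.117,0]);C=np.array([.5212,-.1235,0])
for n in ['wrist','scene','side']:
    p,d,K,T,c=cam(n); cv2.imwrite(f'pics/u_{n}.png',p); hsv=cv2.cvtColor(p,cv2.COLOR_BGR2HSV)
    vv,uu=np.mgrid[0:420,0:560]
    Q=(np.stack([(uu-K[0,2])/K[0,0]*d,-(vv-K[1,2])/K[1,1]*d,-d],-1)@T[:3,:3].T+T[:3,3])
    X=(Q-C)@ex;Y=(Q-C)@ey;Z=Q[...,2]
    wood=(hsv[...,0]>5)&(hsv[...,0]<28)&(hsv[...,1]>60)&(hsv[...,2]>90)
    for sg in (1,-1):
        k=wood&(d>0)&(X>-.02)&(X<.07)&(abs(Y-sg*.046)<.04)&(Z>.04)&(Z<.2)
        if k.sum()>8:
            t=Z[k].max(); top=k&(Z>t-.008); print(n,'nest',0 if sg>0 else 1,'n',k.sum(),'top z',t.round(3),'top xy',X[top].mean().round(3),Y[top].mean().round(3))
E
python3 up.py
```

```text
26.2333 [ 0.5638 -0.1606  0.039 ] yaw -6.33 turn need -0.006 0.05697061488935647 19.999906718730927 [ 0.  -0.4 -1.2]
0.17 [ 0.5693 -0.0839  0.1849] [0.027 0.383 0.729]
0.08 [ 0.5662 -0.1256  0.1052] [0.012 0.175 0.331]
0.02 [ 0.5641 -0.1534  0.0521] [0.001 0.036 0.065]
0 [ 0.5633 -0.1627  0.0344] [-0.002 -0.011 -0.023]
wrist nest 0 n 12567 top z 0.124 top xy -0.014 0.074
wrist nest 1 n 3474 top z 0.055 top xy -0.013 -0.039
scene nest 0 n 123 top z 0.159 top xy -0.011 0.072
scene nest 1 n 86 top z 0.06 top xy -0.012 -0.044
side nest 0 n 129 top z 0.103 top xy 0.006 0.044
side nest 1 n 141 top z 0.063 top xy -0.012 -0.044
```

Call:
send_rows --plan '[[[0.8,-0.001,-0.006,-0.012,0],[0.8,-0.002,-0.011,-0.023,0],[0.8,-0.002,-0.011,-0.028,0],[0.8,-0.002,-0.011,-0.028,0]]]'

```text
t: 26.72
tool_pos: [0.5634, -0.163, 0.0344]
orientation: [2.063, 1.836, -0.487]
force: [-4.7, 3.4, 10.5]
opening: 0.0573
gripper_force: 20.0
```

The egg is seated: 10 N upward with a small sideways push. I ease about 1 mm with that push and open part-way.

Call:
send_rows --plan '[[[0.8,-0.004,0.004,0.003,0],[0.8,-0.007,0.005,0.005,0],[0.8,-0.007,0.005,0.005,0],[0.8,-0.007,0.005,0.005,0]]]'

```text
t: 27.05
tool_pos: [0.5618, -0.1621, 0.0341]
orientation: [2.063, 1.837, -0.487]
force: [0.4, -0.3, 0.6]
opening: 0.0573
gripper_force: 20.0
```

Call:
send_rows --plan '[[[-0.25,0,0,0,0],[-0.3,0,0,0,0],[-0.35,0,0,0,0],[-0.45,0,0,0,0],[-0.5,0,0,0,0],[-0.5,0,0,0,0]]]'

```text
t: 27.55
tool_pos: [0.5615, -0.1618, 0.0338]
orientation: [2.064, 1.838, -0.488]
force: [-0.5, 0.4, 0.3]
opening: 0.0689
gripper_force: 0.0
```

```bash
python3 nest.py 0 -.0025 0 -.022
```

```text
27.55 [ 0.5615 -0.1618  0.0338] yaw -6.34 turn need -0.006 0.06890041777470572 0.0 [-0.5  0.4  0.3]
0.17 [ 0.5694 -0.0839  0.1849] [0.04  0.389 0.755]
0.08 [ 0.5662 -0.1256  0.1052] [0.024 0.181 0.357]
0.02 [ 0.564  -0.1534  0.0521] [0.013 0.042 0.091]
0 [ 0.5633 -0.1627  0.0344] [ 0.009 -0.004  0.003]
```

Call:
send_rows --plan '[[[-0.5,0.003,0.023,0.044,0],[-0.5,0.008,0.06,0.12,0],[-0.5,0.014,0.12,0.23,0],[-0.5,0.022,0.19,0.36,0],[-0.5,0.03,0.26,0.5,0],[-0.5,0.041,0.35,0.67,0],[-1,0.041,0.5,0.75,0],[-1,0.041,0.7,0.8,0.1],[-1,0.041,0.9,0.8,0.2],[-1,-0.1,1,0.8,0.3],[-1,-0.2,1,0.8,0.4],[-1,-0.2,1,0.8,0.5]]]'

```text
t: 28.55
tool_pos: [0.519, 0.0404, 0.1934]
orientation: [1.477, 2.268, -0.34]
force: [-0.2, -0.3, 0.4]
opening: 0.0931
gripper_force: 0.0
```

```bash
python3 up.py; python3 egg.py .467 .3226 .039 .022
```

```text
wrist nest 0 n 1892 top z 0.105 top xy 0.022 0.042
wrist nest 1 n 731 top z 0.055 top xy -0.013 -0.053
scene nest 0 n 246 top z 0.113 top xy 0.023 0.045
scene nest 1 n 73 top z 0.061 top xy -0.012 -0.04
side nest 0 n 213 top z 0.112 top xy 0.023 0.045
side nest 1 n 152 top z 0.061 top xy -0.012 -0.048
28.7 [0.5212 0.0385 0.195 ] [[-0.345, 0.916, 0.205], [0.816, 0.4, -0.417], [-0.464, 0.023, -0.885]] 0.09269726473546858 [-0.   0.5  0.2]
0.13 [0.4449 0.3677 0.1346] shift [-0.381  1.646 -0.302]
0.06 [0.4592 0.3385 0.0726] shift [-0.31   1.5   -0.612]
0 [0.4715 0.3134 0.0195] shift [-0.248  1.374 -0.877]
0
```

Blue is upright in nest0: its tip at case (23, 45) mm, z ≈ 0.11. Now the red egg.

Call:
send_rows --plan '[[[-1,-0.03,0.2,0,0.1],[-1,-0.08,0.4,0,0.2],[-1,-0.14,0.6,0,0.3],[-1,-0.2,0.8,0,0.4],[-1,-0.3,1,0,0.44],[-1,-0.4,1,0,0.44],[-1,-0.4,1,0,0.44]]]'

```text
t: 29.33
tool_pos: [0.4397, 0.2402, 0.194]
orientation: [0.92, 2.512, -0.198]
force: [0.2, -0.5, 0.1]
opening: 0.0932
gripper_force: 0.0
```

Call:
send_rows --plan '[[[-1,-0.03,0.2,-0.05,0],[-1,-0.05,0.4,-0.15,0],[-1,-0.06,0.56,-0.25,0],[-1,-0.06,0.56,-0.28,0],[-1,-0.06,0.56,-0.28,0]]]'

```text
t: 29.75
tool_pos: [0.4292, 0.3495, 0.1341]
orientation: [0.92, 2.512, -0.207]
force: [0.0, -0.6, -0.1]
opening: 0.0931
gripper_force: 0.0
```

```bash
python3 egg.py .467 .3226 .039 .022
```

```text
29.75 [0.4292 0.3495 0.1341] [[-0.674, 0.643, 0.364], [0.575, 0.766, -0.289], [-0.465, 0.015, -0.885]] 0.09306275680182838 [ 0.  -0.6 -0.1]
0.13 [0.4277 0.3538 0.1346] shift [-0.008  0.021  0.002]
0.06 [0.4532 0.3336 0.0726] shift [ 0.12  -0.08  -0.307]
0 [0.475  0.3162 0.0195] shift [ 0.229 -0.166 -0.573]
4887
fit [0.4668 0.3228 0.0369] 0.014
```

Call:
send_rows --plan '[[[-1,-0.008,0.021,0,0],[-1,0.05,-0.025,-0.14,0],[-1,0.12,-0.08,-0.307,0],[-1,0.17,-0.12,-0.43,0],[-1,0.21,-0.15,-0.53,0],[-1,0.229,-0.166,-0.58,0],[-1,0.229,-0.166,-0.585,0],[-1,0.229,-0.166,-0.585,0],[0.2,0.229,-0.166,-0.585,0],[0.8,0.229,-0.166,-0.585,0],[0.8,0.229,-0.166,-0.585,0],[0.8,0.229,-0.166,-0.585,0],[0.8,0.229,-0.166,-0.585,0],[0.8,0.229,-0.166,-0.585,0],[0.8,0.229,-0.166,-0.585,0],[0.8,0.229,-0.166,-0.585,0]]]'

```text
t: 31.13
tool_pos: [0.4755, 0.3171, 0.0212]
orientation: [0.92, 2.51, -0.198]
force: [-1.0, 0.3, 2.6]
opening: 0.0572
gripper_force: 20.0
```

Run:
```python
from h import *
s=telemetry.read_state();M=R.from_rotvec(s['orientation']).as_matrix();print(s['opening'],s['gripper_force'],s['force'],s['tool_pos'],M.T@(np.array([.467,.3228,.039])-s['tool_pos']))
```

```text
0.05715047873392465 20.000368058681488 [-1.02710084  0.28739543  2.64099413] [0.47546704 0.31712247 0.02116824] [ 0.00068666 -0.00069749 -0.02051679]
```

Call:
send_rows --plan '[[[0.8,0,0,0.03,0],[0.8,0,0,0.1,0],[0.8,0,0,0.22,0],[0.8,0,0,0.36,0],[0.8,0,0,0.5,0],[0.8,0,-0.03,0.65,-0.05],[0.8,0,-0.1,0.8,-0.12],[0.8,0,-0.22,0.9,-0.22],[0.8,0,-0.38,1,-0.32],[0.8,0,-0.55,1,-0.42],[0.8,0,-0.73,1,-0.52],[0.8,0,-0.88,1,-0.6],[0.8,0,-1,1,-0.6],[0.8,0,-1,1,-0.6]]]'

```text
t: 32.3
tool_pos: [0.4754, 0.1133, 0.2222]
orientation: [1.684, 2.138, -0.391]
force: [-0.2, -0.5, -0.6]
opening: 0.0572
gripper_force: 20.0
```

```bash
python3 nest.py 1 .0007 -.0007 -.0205
```

```text
32.3 [0.4754 0.1133 0.2222] yaw 13.84 turn need -0.343 0.057171761717756404 19.99970555305481 [-0.2 -0.5 -0.6]
0.17 [ 0.4784 -0.0752  0.1876] [ 0.015 -0.943 -0.173]
0.08 [ 0.4752 -0.117   0.108 ] [-1.000e-03 -1.152e+00 -5.710e-01]
0.02 [ 0.4731 -0.1449  0.0549] [-0.012 -1.291 -0.837]
0 [ 0.4724 -0.1541  0.0372] [-0.015 -1.337 -0.925]
```

Call:
send_rows --plan '[[[0.8,0,-0.12,0,-0.08],[0.8,0,-0.28,-0.02,-0.18],[0.8,0.005,-0.44,-0.05,-0.28],[0.8,0.01,-0.6,-0.08,-0.343],[0.8,0.015,-0.75,-0.12,-0.343],[0.8,0.015,-0.87,-0.15,-0.343],[0.8,0.015,-0.943,-0.173,-0.343],[0.8,0.015,-0.943,-0.173,-0.343],[0.8,0.015,-0.943,-0.173,-0.343]]]'

```text
t: 33.05
tool_pos: [0.4782, -0.0717, 0.1869]
orientation: [2.068, 1.833, -0.488]
force: [0.4, -0.2, -1.2]
opening: 0.0571
gripper_force: 20.0
```

```bash
python3 nest.py 1 .0007 -.0007 -.0205
```

```text
33.05 [ 0.4782 -0.0717  0.1869] yaw -6.59 turn need -0.002 0.05707241814901387 19.999868273735046 [ 0.4 -0.2 -1.2]
0.17 [ 0.4784 -0.0754  0.1878] [ 0.001 -0.019  0.004]
0.08 [ 0.4752 -0.1171  0.108 ] [-0.015 -0.227 -0.394]
0.02 [ 0.4731 -0.1449  0.0549] [-0.026 -0.366 -0.66 ]
0 [ 0.4724 -0.1541  0.0372] [-0.029 -0.412 -0.749]
```

Call:
send_rows --plan '[[[0.8,-0.004,-0.06,-0.1,0],[0.8,-0.008,-0.12,-0.21,0],[0.8,-0.013,-0.17,-0.31,0],[0.8,-0.018,-0.22,-0.394,0],[0.8,-0.023,-0.27,-0.48,0],[0.8,-0.027,-0.31,-0.56,0],[0.8,-0.03,-0.34,-0.62,0],[0.8,-0.032,-0.36,-0.66,0],[0.8,-0.033,-0.375,-0.69,0],[0.8,-0.034,-0.39,-0.71,0],[0.8,-0.035,-0.4,-0.73,0],[0.8,-0.035,-0.402,-0.738,0],[0.8,-0.035,-0.402,-0.738,0]]]'

```text
t: 34.13
tool_pos: [0.4717, -0.152, 0.039]
orientation: [2.067, 1.834, -0.488]
force: [-0.4, 0.0, -0.1]
opening: 0.0572
gripper_force: 20.0
```

```bash
python3 nest.py 1 .0007 -.0007 -.0205
```

```text
34.1333 [ 0.4717 -0.152   0.039 ] yaw -6.52 turn need -0.003 0.05715268017287327 19.999830722808838 [-0.4  0.  -0.1]
0.17 [ 0.4784 -0.0753  0.1877] [0.034 0.383 0.744]
0.08 [ 0.4752 -0.1171  0.108 ] [0.018 0.175 0.345]
0.02 [ 0.4731 -0.1449  0.0549] [0.007 0.036 0.08 ]
0 [ 0.4724 -0.1541  0.0372] [ 0.004 -0.011 -0.009]
```

Call:
send_rows --plan '[[[0.8,0,-0.004,-0.007,0],[0.8,0,-0.007,-0.012,0],[0.8,0,-0.007,-0.012,0],[0.8,0,-0.007,-0.012,0]]]'

```text
t: 34.47
tool_pos: [0.4718, -0.1536, 0.0374]
orientation: [2.067, 1.833, -0.488]
force: [-3.4, 2.2, 7.0]
opening: 0.057
gripper_force: 20.0
```

Call:
send_rows --plan '[[[0.8,-0.003,0.002,0.002,0],[0.8,-0.005,0.004,0.003,0],[0.8,-0.005,0.004,0.003,0],[0.8,-0.005,0.004,0.003,0]]]'

```text
t: 34.8
tool_pos: [0.4709, -0.1528, 0.0374]
orientation: [2.066, 1.834, -0.488]
force: [0.3, -1.8, 2.2]
opening: 0.0572
gripper_force: 20.0
```

Call:
send_rows --plan '[[[-0.25,0,0,0,0],[-0.3,0,0,0,0],[-0.35,0,0,0,0],[-0.45,0,0,0,0],[-0.5,0,0,0,0],[-0.5,0,0,0,0]]]'

```text
t: 35.3
tool_pos: [0.4703, -0.1526, 0.0368]
orientation: [2.067, 1.835, -0.489]
force: [-0.1, 0.3, -0.9]
opening: 0.0693
gripper_force: 0.0
```

Call:
send_rows --plan '[[[-0.5,0.003,0.023,0.044,0],[-0.5,0.008,0.06,0.12,0],[-0.5,0.014,0.12,0.23,0],[-0.5,0.022,0.19,0.36,0],[-0.5,0.03,0.26,0.5,0],[-0.5,0.041,0.35,0.67,0],[-0.5,0.041,0.5,0.75,0],[-0.5,0.041,0.7,0.8,0],[-0.5,0.041,0.9,0.8,0],[-0.5,0,1,0.8,0],[-0.5,0,1,0.8,0],[-0.5,0,1,0.8,0]]]'

```text
t: 36.3
tool_pos: [0.4704, 0.0486, 0.1975]
orientation: [2.064, 1.837, -0.487]
force: [0.1, -0.4, 0.1]
opening: 0.0693
gripper_force: 0.0
```

```bash
python3 up.py; python3 lidang.py
python3 - <<'E'
import cv2,numpy as np
a=cv2.imread('pics/u_scene.png')[120:270,210:370];b=cv2.imread('pics/u_wrist.png')[:,60:500]
cv2.imwrite('pics/fin.png',np.hstack([cv2.resize(a,(400,375)),cv2.resize(b,(393,375))]))
E
```

```text
wrist nest 0 n 303 top z 0.079 top xy 0.009 0.062
wrist nest 1 n 1552 top z 0.102 top xy 0.021 -0.038
scene nest 0 n 251 top z 0.109 top xy 0.023 0.044
scene nest 1 n 281 top z 0.11 top xy 0.024 -0.047
side nest 0 n 136 top z 0.089 top xy 0.007 0.045
side nest 1 n 219 top z 0.091 top xy 0.007 -0.037
36.45 [0.47041903 0.04654208 0.19714531] [ 0.0622704  -0.06831844  0.20027326] [ 0.21959686  0.02002893 -0.00620028] 0.06991756640487995 0.0
scene 1694 X [0.04  0.086 0.109] Z [0.086 0.161 0.264]
  angle of rel. hinge: far pts [75.  79.6 86. ]
  orange 153 0.02 -0.001 0.264
side 559 X [0.04  0.079 0.101] Z [0.097 0.194 0.258]
  angle of rel. hinge: far pts [75.3 83.8 87.5]
  orange 5 0.001 -0.032 0.069
```

View pics/fin.png

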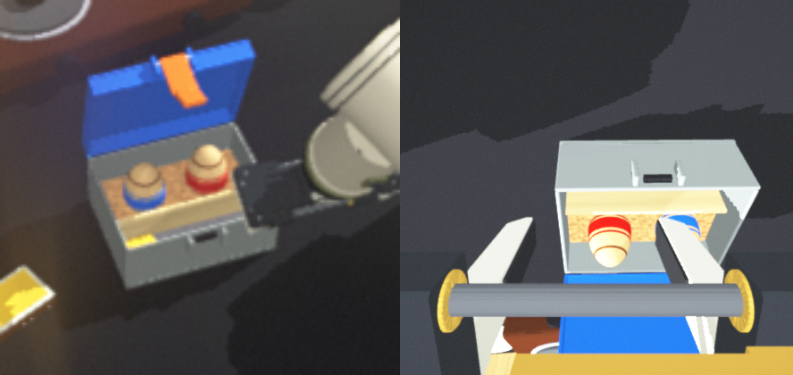

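Both eggs stand upright in their nests (left picture: blue at (145,190), red at (207,168)). The lid is fully open and the hand is clear. I hand the job in.

```bash
python3 -c "
from plant import order
print(order.close_job())"
```

```text
the job is handed in; nothing more can be done
None
```

I handed the job in at 36 s: both eggs stand upright in their nests (blue left, red right), the lid is open at its stop, and the matchbox and jar were not touched. The pads slipped off the tab with the lid about halfway up, so I pushed it the rest of the way with one finger, meeting the stop at 24 N.

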